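# Stack a wooden plane body on its gluing board

### The arm

A 7-joint arm with a two-finger parallel gripper is mounted at the origin on a cart in front of the work surface, level with it; the furniture and walls round the work are solid. World frame = base frame: x ahead of the robot, y to its left, z up, the work surface at z = 0. Lengths are in m, angles in rad, forces in N, time in s.
With the tool pointing down it reaches from about 0.425 to 0.925 m from the base axis. Payload 6.8 kg.
Tool frame: the origin (TCP) lies on the mounting face of the last link; the fingertips stand 173 mm ahead of it and the grasp point (between the pads) lies 155 mm ahead of it; z points along the fingers, y is the line along which they close (so a half turn about z gives the same grasp; the last joint's range is limited). The gripper opens to 85 mm and grips with 20 to 120 N. Pads are 22 mm wide; open, the fingers measure 114 mm over their backs; the gripper's body (76 mm by 85 mm) begins 54 mm behind the grasp point. The pads swing forward as they close: fully open they stand 13 mm farther back than shut.
Start: joints at [-1.248, 0.477, 0.022, 1.555, -0.011, 1.109, -0.083], TCP at [0.282, 0.613, 0.405] pointing down, gripper open.
Joint ranges: [-2.96, 2.96], [-0.34, 2.1], [-1.41, 1.46], [0.24, 2.44], [-1.37, 4.51], [0.17, 1.92], [-2.96, 2.96]. Speed limits (rad/s): [2.39, 2.39, 3.14, 3.14, 3.14, 3.14, 3.14].

### API

Orientations are given as a rotation vector (axis times angle).
In Python, from bench import r gives the robot as it stands.
- The arm moves only by the tool arm_command, never from a script. Its argument "plan" is a list of rows, each an object of numbers: "claw": the closure, from 0 (fully open) to 1 (shut); "tx", "ty", "tz": the shift along the tool's x, y, z in m; "ax", "ay", "az": the turn, a rotation vector about the tool's x, y, z in degrees. A call has exactly 10 rows; each row shifts and turns the commanded pose from where the row before left it, along the tool's axes as they then stand; what a row does not reach is not made up. A row lasts 1/12 s, in which the tool goes at most 41.7 mm and 7.16 degrees, less where a joint would pass 70% of its speed; a pose out of reach is approached as far as the arm can. A call is refused whole if a number of a shift passes 0.0417 or a number of a turn 7.16, either way. A call with a gripper value outside its range is refused whole. The fingers move at their own pace and stop on an object; "squeeze" is the grip in N (left out, the last holds). Time passes only in rows, so rows that do not move let the fingers close, or fill a call up. It gives the time, the measured TCP pose, the force, the opening and the grip force at its end, in the units of the state.
- r.get_obs(): the state, without advancing time (a new reading comes with each control period).
- r.grab_frame(name): name is "scene" or "top"; returns the picture (384x512x3 uint8, red, green, blue); there is no depth.
- r.camera_model(name): a dict with "fx", "fy", "cx", "cy" (pixels), "position" and "orientation" of the camera in the world. Camera axes: x right, y up, looking along -z (the intrinsics and any distortion apply to the point x, -y, -z); pixel columns grow to the right and rows downward; lengths in m; the calibration is good to about 2 mm. A picture is of the moment at which its call begins. camera_model takes no time and is no camera call.
- r.hand_in(): hands the job in; it is judged then, once.
Trained networks look in the newest picture that a camera, given by its name, has taken for a name from the list of things; names that differ only in an ending like _2 or _b are one class to them, and where a whole thing is asked for, a point or a joint stands for the part that bears it (a point fixed in the world has none). Each returns a list of dicts, best first, with "confidence" (0 to 1); they miss things now and then, are a little off and sometimes report something else, mostly with a low value. They report only what shows in the picture. A call takes as long as a camera call.
- r.boxes_of(target, camera): "location" ([x, y, z] in m, in the coordinates of the camera as it stood for that picture, good to about 4 mm: the middle of the surface that is visible of it).
- r.tip_of(target, camera): "location" ([x, y, z] in m, in the coordinates of the camera as it stood for that picture, good to about 4 mm: a listed point, or the origin of a listed thing).
The state is a dict: "clock": time; "joints": joint angles; "qvel": joint speeds; "tau": joint torques, N m; "tcp_pos": TCP position; "orientation": TCP orientation; "contact_force": force on the tool from outside, world axes, zero at the start; "moment": the same for the moment, N m; "grip_width": finger opening in m; "gripper_force": force on a finger pad.
Only numpy, scipy, OpenCV 4.12 (cv2) and the standard library are available. Lean on these libraries where they do the work, as an engineer would, in place of code of your own. Each camera call takes 0.05 s, during which the arm holds its last target. There are 200 camera calls.

### The job

Dry-stack the laminated plane body on the pins of the gluing board: first the pale cheek with the four holes, on it the bed block on the heel pins and the toe block on the toe pins with their sloping faces towards each other, and last the dark plain cheek so that the pins do not show. Every piece must sit fully down on what lies below it, its toe end towards the toe end of the board. Leave the other tools where they lie.

Things in the scene. Friction and masses are not known exactly. Their poses are not given: they have to be found in the camera images.
- gluing_board: Fixed plywood board 210 x 110 x 18 mm. Origin: centre of its underside, at bench level; +x along it to the toe end (pencilled arrow), z up; sole side -y. Four upright 8 mm steel pins reach z = 67 mm (top 8 mm tapered to a blunt 2.4 mm tip): heel pins at x = -54, y = +-14 mm, toe pins at x = 54, y = +-9 mm. Holes in the pieces are 11 mm, so seated pieces have 1.5 mm play.
- drilled_cheek: Pale wooden cheek, 144 x 50 x 12 mm, flat, four 11 mm through holes: heel pair x = -54, y = +-14 mm, toe pair x = 54, y = +-9 mm. Two pencil lines, closest at the sole (-y) edge. Origin: centre of underside; +x to the toe. About 60 g; grasp across the 50 mm (y). Seated: heading of the board, origin at (0, 0, 18) mm in the board's frame.
- bed_block: Reddish-brown core block, 30 mm high (z), 50 mm wide (y), 84 mm long (x) at its sole edge y = -25, 40 mm long at y = 25: a 49 degree ramp at its +x end. 11 mm through holes at x = -24, y = +-14 mm. Origin: centre of the 84 x 50 underside rectangle. Grasp across y between x = -42 and -2 mm. About 100 g. Seated: heading of the board, origin at (-30, 0, 30) mm in its frame.
- toe_block: Reddish-brown core block, 30 mm high (z), 50 mm wide (y), 54 mm long (x) at its sole edge y = -25, 34 mm long at y = 25: a steep slope at its -x end. 11 mm through holes at x = 9, y = +-9 mm. Origin: centre of the 54 x 50 underside rectangle. Grasp across y between x = -7 and 27 mm. About 70 g. Seated: heading of the board, origin at (45, 0, 30) mm in its frame.
- plain_cheek: Dark wooden cheek, 144 x 50 x 12 mm, plain face up with two chalk lines and a chalk arrow to its toe end (+x). Underside: blind 11 mm holes, 8.5 mm deep, heel pair x = -54, y = +-14 mm, toe pair x = 54, y = +-9 mm. Origin: centre of underside. About 60 g; grasp across the 50 mm (y). Seated: heading of the board, origin at (0, 0, 60) mm in the board's frame.
- block_plane: Bystander: small iron block plane, 51 x 156 x 59 mm (x, y, z), origin under its centre. Leave it.
- spring_clamp: Bystander: orange plastic spring clamp lying flat between the pieces, 67 x 117 x 22 mm, origin under its centre. Leave it.
- pencil: Bystander: flat red carpenter pencil, 12 x 182 x 8 mm (long in y), origin under its centre. Leave it.
- offcut: Bystander: dark, paint-flecked wooden offcut, 28 x 95 x 28 mm (long in y), origin under its centre. Leave it.
- chisel: Bystander: bench chisel with wooden handle, 26 x 247 x 27 mm (long in y), origin under its centre. Leave it.

How it is judged:
By the outcome, as a careful person would: the job done as asked, in the order asked, and still so for the second after the job is handed in, with the robot touching nothing.
It also fails if it takes over 99 s, if anything falls off the work surface, if the arm or the gripper's body presses on something with over 40 N, if the wrist force passes 120 N, or if a joint passes its speed limit or range.

## Working session

There is one attempt and no reset: what is moved stays moved. The work goes in short steps, Python scripts to look and compute and a tool call to move; the robot and the scene stay as the last step left them, time stands still between calls to the robot, and variables do not carry over. Pictures are saved under pics/ and viewed, at most 14 in all, crops included, and the job is handed in when it is done.

Besides the shell and the picture viewer there is one more tool, called as name([rows], argument=value, ...), one row to a line, values as JSON. arm_command: Moves the arm, as the interface text tells. Its arguments: {"type":"object","properties":{"plan":{"type":"array","items":{"type":"object","properties":{"claw":{"type":"number"},"tx":{"type":"number"},"ty":{"type":"number"},"tz":{"type":"number"},"ax":{"type":"number"},"ay":{"type":"number"},"az":{"type":"number"}}}},"squeeze":{"type":"number"}},"required":["plan"]}

```bash
ls; mkdir -p pics
cat > h.py <<'E'
import numpy as np, cv2
from scipy.spatial.transform import Rotation as R
from bench import r
def cam(n):
    m=r.camera_model(n); o=np.array(m["orientation"],float)
    Rm=R.from_rotvec(o).as_matrix() if o.size==3 else (o if o.shape==(3,3) else R.from_quat(o).as_matrix())
    return m,Rm,np.array(m["position"])
def ray(n,u,v):
    m,Rm,p=cam(n); d=np.array([(u-m["cx"])/m["fx"],-(v-m["cy"])/m["fy"],-1]); return p,Rm@d
def atz(n,u,v,z):
    p,d=ray(n,u,v); return p+d*(z-p[2])/d[2]
def proj(n,P):
    m,Rm,p=cam(n); c=(np.atleast_2d(P)-p)@Rm
    return np.c_[m["cx"]+m["fx"]*c[:,0]/-c[:,2], m["cy"]-m["fy"]*c[:,1]/-c[:,2]]
def tri(p1,p2):
    A=[];b=[]
    for n,(u,v) in (("scene",p1),("top",p2)):
        p,d=ray(n,u,v); d/=np.linalg.norm(d); M=np.eye(3)-np.outer(d,d); A.append(M); b.append(M@p)
    return np.linalg.lstsq(np.vstack(A),np.hstack(b),rcond=None)[0]
def save(n,f):
    im=r.grab_frame(n)[:,:,::-1].copy(); cv2.imwrite(f"pics/{f}.png",im); return im
E
python3 - <<'E'
from h import *
np.set_printoptions(precision=3,suppress=True)
o=r.get_obs(); print({k:np.round(v,3) for k,v in o.items()})
for n in("scene","top"):
    print(r.camera_model(n)); save(n,n+"0")
    im=cv2.imread(f"pics/{n}0.png"); cv2.imwrite(f"pics/{n}0b.png",cv2.resize(im,(800,600),interpolation=cv2.INTER_CUBIC))
    m,Rm,p=cam(n)
    for t in "gluing_board drilled_cheek bed_block toe_block plain_cheek block_plane spring_clamp pencil offcut chisel".split():
        for f in (r.tip_of,r.boxes_of):
            d=f(t,n)
            if d: print(n,t,f.__name__,[(np.round(p+Rm@np.array(x["location"]),3),round(x["confidence"],2)) for x in d[:2]])
E
```

```text
pics
{'clock': np.float64(0.0), 'joints': array([-1.248,  0.478,  0.022,  1.556, -0.012,  1.109, -0.083]), 'qvel': array([-0.   ,  0.   , -0.001,  0.   ,  0.001, -0.   , -0.   ]), 'tau': array([  0.   , -59.644,   1.607, -28.121,   0.012,   0.009,  -0.   ]), 'tcp_pos': array([0.282, 0.613, 0.404]), 'orientation': array([-0.671, -3.069,  0.003]), 'contact_force': array([ 0.993, -0.064, -0.125]), 'moment': array([ 0.038,  0.002, -0.013]), 'gripper_force': np.float64(0.0), 'grip_width': np.float64(0.085)}
{'fx': 421.2890341812244, 'fy': 421.2890341812244, 'cx': 253.262843579557, 'cy': 196.01329971692485, 'position': array([ 0.316, -0.93 ,  0.937]), 'orientation': array([ 0.617, -0.086, -0.264])}
scene gluing_board call [(array([ 0.521, -0.088, -0.002]), 0.73), (array([ 0.521, -0.302,  0.003]), 0.57)]
scene gluing_board call [(array([ 0.518, -0.101,  0.017]), 0.57)]
scene drilled_cheek call [(array([ 0.39 , -0.321,  0.002]), 0.73), (array([ 0.444, -0.422,  0.002]), 0.64)]
scene drilled_cheek call [(array([ 0.388, -0.327,  0.013]), 0.65)]
scene bed_block call [(array([ 0.442, -0.421,  0.0
[... 2025 characters left out ...]
array([ 0.736, -0.127, -0.004]), 0.81), (array([ 0.483, -0.511,  0.002]), 0.44)]
top block_plane call [(array([ 0.73 , -0.123,  0.021]), 0.63)]
top spring_clamp call [(array([ 0.519, -0.303,  0.001]), 0.89)]
top spring_clamp call [(array([ 0.522, -0.31 ,  0.019]), 0.73)]
top pencil call [(array([ 0.271, -0.32 ,  0.   ]), 0.89)]
top pencil call [(array([ 0.266, -0.328,  0.009]), 0.73)]
top offcut call [(array([ 0.699, -0.4  , -0.   ]), 0.77)]
top offcut call [(array([ 0.694, -0.4  ,  0.027]), 0.81), (array([ 0.726, -0.125,  0.022]), 0.68)]
top chisel call [(array([ 0.48 , -0.511, -0.001]), 0.55)]
top chisel call [(array([ 0.469, -0.518,  0.015]), 0.81), (array([ 0.598, -0.196,  0.009]), 0.6)]
```

View pics/top0b.png

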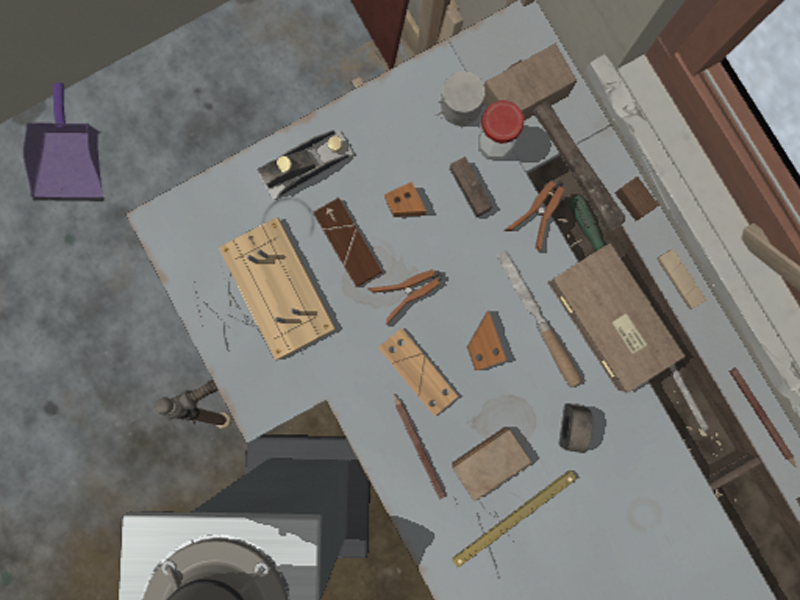

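View pics/scene0b.png

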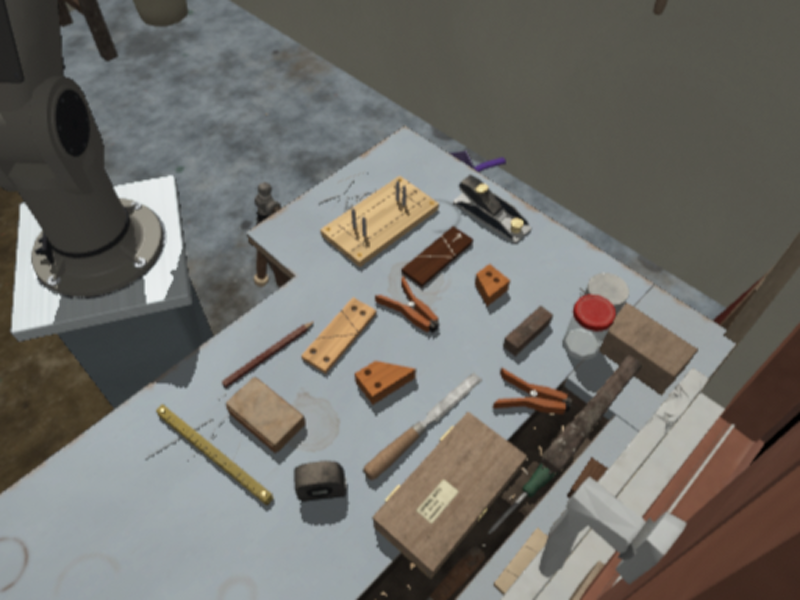

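Run:
```python
from h import *
a=cv2.imread("pics/top0.png")[110:270,135:345]; cv2.imwrite("pics/tc.png",cv2.resize(a,None,fx=3.75,fy=3.75,interpolation=cv2.INTER_CUBIC))
a=cv2.imread("pics/scene0.png")[105:265,185:345]; cv2.imwrite("pics/sc.png",cv2.resize(a,None,fx=3.75,fy=3.75,interpolation=cv2.INTER_CUBIC))
```

```text
(no output)
```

View pics/tc.png

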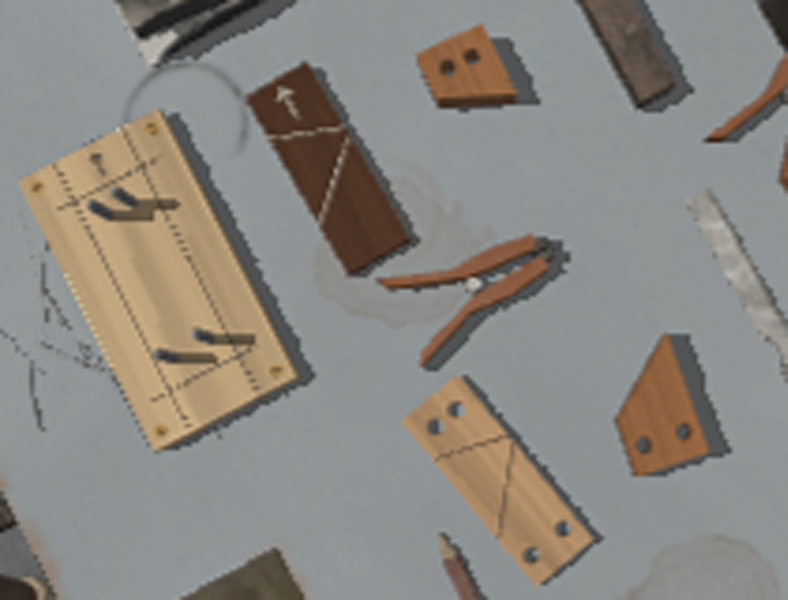

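View pics/sc.png

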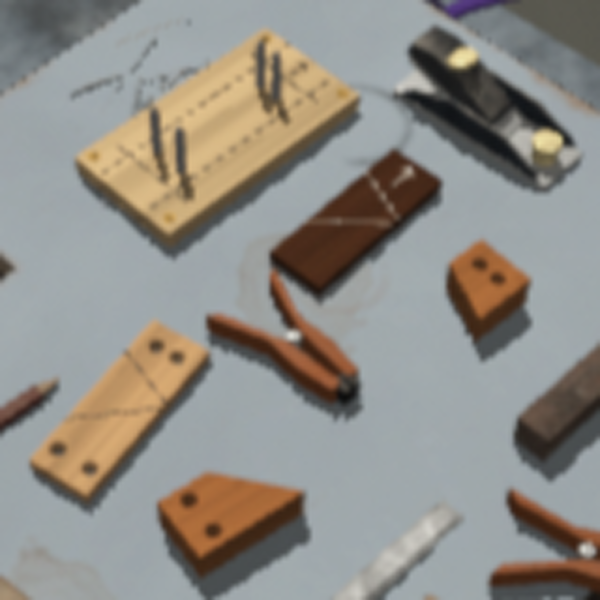

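```bash
cat >> h.py <<'E'
from scipy.optimize import minimize
def rect(l,w): return [(-l/2,-w/2),(l/2,-w/2),(l/2,w/2),(-l/2,w/2)]
SH=dict(gluing_board=(rect(210,110),18),drilled_cheek=(rect(144,50),12),plain_cheek=(rect(144,50),12),
 bed_block=([(-42,-25),(42,-25),(-2,25),(-42,25)],30),toe_block=([(-27,-25),(27,-25),(27,25),(-7,25)],30))
def verts(n,x,y,a,z):
    p,h=SH[n]; p=np.array(p,float)/1000; c,s=np.cos(a),np.sin(a)
    q=p@np.array([[c,s],[-s,c]])+[x,y]
    return np.vstack([np.c_[q,np.full(len(q),z)],np.c_[q,np.full(len(q),z+h/1000)]])
S=8
def fillhull(P,shape,off):
    im=np.zeros((shape[0]*S,shape[1]*S),np.uint8)
    h=cv2.convexHull(((P-off+0.5)*S).astype(np.float32)); cv2.fillPoly(im,[np.round(h*16).astype(np.int32)],1,shift=4); return im
def mask(im,cn,n,g):
    P=proj(cn,verts(n,*g)); off=np.floor(P.min(0)-14).astype(int); e=np.ceil(P.max(0)+14).astype(int)
    sub=cv2.resize(im[off[1]:e[1],off[0]:e[0]],None,fx=S,fy=S,interpolation=cv2.INTER_LINEAR)
    b,gg,rr=[sub[:,:,i].astype(float) for i in range(3)]
    m=((rr-b)>0.22*rr).astype(np.uint8); m=cv2.morphologyEx(m,cv2.MORPH_OPEN,np.ones((13,13)))
    k,l,st,ce=cv2.connectedComponentsWithStats(m); i=1+np.argmax(st[1:,4])
    c=np.vstack(cv2.findContours((l==i).astype(np.uint8),0,2)[0]); out=np.zeros_like(m); cv2.fillPoly(out,[cv2.convexHull(c)],1)
    return out,off,(out.shape[0]//S,out.shape[1]//S)
def fit(n,g,ims,freez=True):
    M={cn:mask(im,cn,n,g) for cn,im in ims.items()}
    def f(q):
        v=list(g); v[:2]=q[0]/1000,q[1]/1000; v[2]=q[2]/57.3
        if freez: v[3]=q[3]/1000
        return sum(np.sum(fillhull(proj(cn,verts(n,*v)),s,o)!=m)/m.sum() for cn,(m,o,s) in M.items())
    q0=np.array([g[0]*1e3,g[1]*1e3,g[2]*57.3,g[3]*1e3])[:4 if freez else 3]
    best=None
    for k in range(3):
        D=np.vstack([q0]+[q0+e for e in np.eye(len(q0))*[6,6,6,5][:len(q0)]*(1 if k%2==0 else -1)/(k+1)])
        s=minimize(f,q0,method="Nelder-Mead",options=dict(initial_simplex=D,xatol=.03,fatol=1e-5,maxiter=300)); q0=s.x
    return s.x,s.fun
E
cat > m.py <<'E'
from h import *
np.set_printoptions(precision=2,suppress=True)
ims={n:cv2.imread(f"pics/{n}0.png") for n in("scene","top")}
G=dict(gluing_board=(.52,-.087,.5,0),drilled_cheek=(.389,-.32,.66,0),plain_cheek=(.6,-.195,.53,0),bed_block=(.441,-.421,.4,0),toe_block=(.665,-.292,.4,0))
for n,g in G.items():
    print(n,*fit(n,g,ims),*[fit(n,g,{c:ims[c]},False) for c in ims])
t=lambda u,v:((u+.5)/3.75-.5+135,(v+.5)/3.75-.5+110); s=lambda u,v:((u+.5)/3.75-.5+185,(v+.5)/3.75-.5+105)
for nm,a,b in(("heel+",(155,110),(158,353)),("heel-",(181,128),(198,334)),("toe+",(263,40),(93,208)),("toe-",(275,55),(118,193))): print(nm,tri(s(*a),t(*b))*1000)
E
python3 m.py
```

```text
gluing_board [522.17 -82.49  28.8   -2.16] 0.03564104750971786 (array([522.6 , -83.39,  28.71]), np.float64(0.02780847544547733)) (array([521.67, -83.19,  28.59]), np.float64(0.013356607867842643))
drilled_cheek [ 389.   -317.29   40.29   -0.2 ] 0.04305502208515455 (array([ 389.13, -317.53,   40.38]), np.float64(0.012741925446511917)) (array([ 389.11, -317.02,   39.91]), np.float64(0.029201764941837145))
plain_cheek [ 600.57 -197.37   31.2     0.58] 2.031205151294717 (array([561.73, -95.69, 208.6 ]), np.float64(0.2023647567221511)) (array([ 600.22, -197.54,   31.16]), np.float64(0.017020537536364032))Traceback (most recent call last):
  File "m.py", line 6, in <module>
    print(n,*fit(n,g,ims),*[fit(n,g,{c:ims[c]},False) for c in ims])
             ~~~^^^^^^^^^
  File "h.py", line 52, in fit
    s=minimize(f,q0,method="Nelder-Mead",options=dict(initial_simplex=D,xatol=.03,fatol=1e-5,maxiter=300)); q0=s.x
    res = _minimize_neldermead(fun, x0, args, callback, bounds=bounds,
                               **options)
    fsim[k] = func(sim[k])
              ~~~~^^^^^^^^
    fx = function(np.copy(x), *(wrapper_args + args))
  File "h.py", line 47, in f
    return sum(np.sum(fillhull(proj(cn,verts(n,*v)),s,o)!=m)/m.sum() for cn,(m,o,s) in M.items())
  File "h.py", line 47, in <genexpr>
    return sum(np.sum(fillhull(proj(cn,verts(n,*v)),s,o)!=m)/m.sum() for cn,(m,o,s) in M.items())
                               ~~~~^^^^^^^^^^^^^^^^
  File "h.py", line 13, in proj
    m,Rm,p=cam(n); c=(np.atleast_2d(P)-p)@Rm
           ~~~^^^
  File "h.py", line 5, in cam
    m=r.camera_model(n); o=np.array(m["orientation"],float)
ValueError: time passes only in moves, steps and waits
```

```bash
python3 - <<'E'
s=open('h.py').read()
s=s.replace("def cam(n):","from functools import lru_cache\n@lru_cache\ndef cam(n):")
s=s.replace("i=1+np.argmax(st[1:,4])","i=1+np.argmax(st[1:,4]*np.exp(-(np.linalg.norm(ce[1:]-np.array(m.shape[::-1])/2,axis=1)/(10*S))**2))")
open('h.py','w').write(s)
E
python3 m.py
```

```text
gluing_board [522.17 -82.49  28.8   -2.16] 0.03564104750971786 (array([522.6 , -83.39,  28.71]), np.float64(0.02780847544547733)) (array([521.67, -83.19,  28.59]), np.float64(0.013356607867842643))
drilled_cheek [ 389.   -317.29   40.29   -0.2 ] 0.04305502208515455 (array([ 389.13, -317.53,   40.38]), np.float64(0.012741925446511917)) (array([ 389.11, -317.02,   39.91]), np.float64(0.029201764941837145))
plain_cheek [ 600.86 -197.28   31.3    -1.5 ] 0.06555539008899094 (array([ 600.95, -197.93,   31.5 ]), np.float64(0.05245867553799771)) (array([ 600.22, -197.54,   31.16]), np.float64(0.017020537536364032))
bed_block [ 441.27 -420.56   19.54    0.03] 0.06655816381789555 (array([ 441.63, -420.56,   20.  ]), np.float64(0.027446273170056094)) (array([ 440.93, -420.55,   19.5 ]), np.float64(0.035820233441459425))
toe_block [ 663.5  -292.6    26.43    0.13] 0.07749012114273343 (array([ 664.18, -292.61,   26.27]), np.float64(0.030830764102991418)) (array([ 663.01, -292.33,   26.13]), np.float64(0.025221306471306472))
heel+ [468.95 -97.23  62.09]
heel- [ 482.11 -123.59   65.39]
toe+ [564.02 -54.37  70.19]
toe- [572.29 -68.63  65.74]
```

```bash
cat > go.py <<'E'
# usage: go.py n x y z heading  -> constant row for n rows (mm, deg) in tool axes
import sys; from h import *
from scipy.linalg import fractional_matrix_power as fmp
n,x,y,z,h=[float(a) for a in sys.argv[1:6]]
o=r.get_obs(); T=np.eye(4); T[:3,:3]=R.from_rotvec(o["orientation"]).as_matrix(); T[:3,3]=o["tcp_pos"]
c,s=np.cos(np.radians(h)),np.sin(np.radians(h)); G=np.eye(4); G[:3,:3]=np.array([[c,s,0],[s,-c,0],[0,0,-1]]); G[:3,3]=x,y,z
rel=np.linalg.inv(T)@G; d=np.real(fmp(rel,1/n))
print("t",round(o["clock"],2),"tcp",np.round(o["tcp_pos"],4),"head",round(np.degrees(np.arctan2(T[1,0],T[0,0])),2),"tot",np.round(rel[:3,3]*1e3,1),np.round(R.from_matrix(rel[:3,:3]).as_rotvec(degrees=True),1))
print("row t",np.round(d[:3,3],4),"a",np.round(R.from_matrix(d[:3,:3]).as_rotvec(degrees=True),2))
E
python3 go.py 30 .389 -.3173 .26 40.3; python3 go.py 30 .45 -.3173 .28 40.3
```

```text
t 2.1 tcp [0.2819 0.6133 0.4047] head 155.32 tot [-486.  -800.9  144.6] [ -0.  -0. 115.]
row t [-0.0371 -0.002   0.0048] a [-0.   -0.    3.83]
t 2.1 tcp [0.2819 0.6133 0.4047] head 155.32 tot [-541.4 -775.4  124.6] [ -0.  -0. 115.]
row t [-0.0375  0.0003  0.0042] a [-0.   -0.    3.83]
```

arm_command([
  {"claw": 0,"tx": -0.037,"ty": -0.002,"tz": 0.005,"az": 3.8},
  {"claw": 0,"tx": -0.037,"ty": -0.002,"tz": 0.005,"az": 3.8},
  {"claw": 0,"tx": -0.037,"ty": -0.002,"tz": 0.005,"az": 3.8},
  {"claw": 0,"tx": -0.037,"ty": -0.002,"tz": 0.005,"az": 3.8},
  {"claw": 0,"tx": -0.037,"ty": -0.002,"tz": 0.005,"az": 3.8},
  {"claw": 0,"tx": -0.037,"ty": -0.002,"tz": 0.005,"az": 3.8},
  {"claw": 0,"tx": -0.037,"ty": -0.002,"tz": 0.005,"az": 3.8},
  {"claw": 0,"tx": -0.037,"ty": -0.002,"tz": 0.005,"az": 3.8},
  {"claw": 0,"tx": -0.037,"ty": -0.002,"tz": 0.005,"az": 3.8},
  {"claw": 0,"tx": -0.037,"ty": -0.002,"tz": 0.005,"az": 3.8},
])

```text
invalid input at $.plan[0]: expected keys claw, tx, ty, tz, ax, ay, az
```

arm_command([
  {"claw": 0,"tx": -0.037,"ty": -0.002,"tz": 0.005,"az": 3.8},
  {"claw": 0,"tx": -0.037,"ty": -0.002,"tz": 0.005,"az": 3.8},
  {"claw": 0,"tx": -0.037,"ty": -0.002,"tz": 0.005,"az": 3.8},
  {"claw": 0,"tx": -0.037,"ty": -0.002,"tz": 0.005,"az": 3.8},
  {"claw": 0,"tx": -0.037,"ty": -0.002,"tz": 0.005,"az": 3.8},
  {"claw": 0,"tx": -0.037,"ty": -0.002,"tz": 0.005,"az": 3.8},
  {"claw": 0,"tx": -0.037,"ty": -0.002,"tz": 0.005,"az": 3.8},
  {"claw": 0,"tx": -0.037,"ty": -0.002,"tz": 0.005,"az": 3.8},
  {"claw": 0,"tx": -0.037,"ty": -0.002,"tz": 0.005,"az": 3.8},
  {"claw": 0,"tx": -0.037,"ty": -0.002,"tz": 0.005,"az": 3.8},
])

```text
invalid input at $.plan[0]: expected keys claw, tx, ty, tz, ax, ay, az
```

```bash
python3 go.py 10 .389 -.3173 .26 40.3
```

```text
t 2.1 tcp [0.2819 0.6133 0.4047] head 155.32 tot [-486.  -800.9  144.6] [ -0.  -0. 115.]
row t [-0.1105 -0.0135  0.0145] a [-0.  -0.  11.5]
```

All keys are needed.

arm_command([
  {"claw": 0,"tx": -0.037,"ty": -0.002,"tz": 0.005,"ax": 0,"ay": 0,"az": 3.8},
  {"claw": 0,"tx": -0.037,"ty": -0.002,"tz": 0.005,"ax": 0,"ay": 0,"az": 3.8},
  {"claw": 0,"tx": -0.037,"ty": -0.002,"tz": 0.005,"ax": 0,"ay": 0,"az": 3.8},
  {"claw": 0,"tx": -0.037,"ty": -0.002,"tz": 0.005,"ax": 0,"ay": 0,"az": 3.8},
  {"claw": 0,"tx": -0.037,"ty": -0.002,"tz": 0.005,"ax": 0,"ay": 0,"az": 3.8},
  {"claw": 0,"tx": -0.037,"ty": -0.002,"tz": 0.005,"ax": 0,"ay": 0,"az": 3.8},
  {"claw": 0,"tx": -0.037,"ty": -0.002,"tz": 0.005,"ax": 0,"ay": 0,"az": 3.8},
  {"claw": 0,"tx": -0.037,"ty": -0.002,"tz": 0.005,"ax": 0,"ay": 0,"az": 3.8},
  {"claw": 0,"tx": -0.037,"ty": -0.002,"tz": 0.005,"ax": 0,"ay": 0,"az": 3.8},
  {"claw": 0,"tx": -0.037,"ty": -0.002,"tz": 0.005,"ax": 0,"ay": 0,"az": 3.8},
])

```text
clock: 2.93
tcp_pos: [0.5408, 0.3552, 0.3546]
orientation: [1.638, 2.68, 0.001]
contact_force: [0.9, 0.0, 0.4]
grip_width: 0.0858
gripper_force: 0.0
```

arm_command([
  {"claw": 0,"tx": -0.037,"ty": -0.002,"tz": 0.005,"ax": 0,"ay": 0,"az": 3.8},
  {"claw": 0,"tx": -0.037,"ty": -0.002,"tz": 0.005,"ax": 0,"ay": 0,"az": 3.8},
  {"claw": 0,"tx": -0.037,"ty": -0.002,"tz": 0.005,"ax": 0,"ay": 0,"az": 3.8},
  {"claw": 0,"tx": -0.037,"ty": -0.002,"tz": 0.005,"ax": 0,"ay": 0,"az": 3.8},
  {"claw": 0,"tx": -0.037,"ty": -0.002,"tz": 0.005,"ax": 0,"ay": 0,"az": 3.8},
  {"claw": 0,"tx": -0.037,"ty": -0.002,"tz": 0.005,"ax": 0,"ay": 0,"az": 3.8},
  {"claw": 0,"tx": -0.037,"ty": -0.002,"tz": 0.005,"ax": 0,"ay": 0,"az": 3.8},
  {"claw": 0,"tx": -0.037,"ty": -0.002,"tz": 0.005,"ax": 0,"ay": 0,"az": 3.8},
  {"claw": 0,"tx": -0.037,"ty": -0.002,"tz": 0.005,"ax": 0,"ay": 0,"az": 3.8},
  {"claw": 0,"tx": -0.037,"ty": -0.002,"tz": 0.005,"ax": 0,"ay": 0,"az": 3.8},
])

```text
clock: 3.77
tcp_pos: [0.5849, -0.0062, 0.3048]
orientation: [2.421, 2.001, 0.001]
contact_force: [1.1, -0.1, -0.4]
grip_width: 0.085
gripper_force: 0.0
```

```bash
python3 go.py 10 .389 -.3173 .26 40.3
```

```text
t 3.77 tcp [ 0.5849 -0.0062  0.3048] head 79.14 tot [-342.5 -133.8   44.5] [ 0.1 -0.  38.8]
row t [-0.0374 -0.0025  0.0045] a [ 0.01 -0.    3.88]
```

arm_command([
  {"claw": 0,"tx": -0.0375,"ty": -0.0025,"tz": 0.0045,"ax": 0,"ay": 0,"az": 3.9},
  {"claw": 0,"tx": -0.0375,"ty": -0.0025,"tz": 0.0045,"ax": 0,"ay": 0,"az": 3.9},
  {"claw": 0,"tx": -0.0375,"ty": -0.0025,"tz": 0.0045,"ax": 0,"ay": 0,"az": 3.9},
  {"claw": 0,"tx": -0.0375,"ty": -0.0025,"tz": 0.0045,"ax": 0,"ay": 0,"az": 3.9},
  {"claw": 0,"tx": -0.0375,"ty": -0.0025,"tz": 0.0045,"ax": 0,"ay": 0,"az": 3.9},
  {"claw": 0,"tx": -0.0375,"ty": -0.0025,"tz": 0.0045,"ax": 0,"ay": 0,"az": 3.9},
  {"claw": 0,"tx": -0.0375,"ty": -0.0025,"tz": 0.0045,"ax": 0,"ay": 0,"az": 3.9},
  {"claw": 0,"tx": -0.0375,"ty": -0.0025,"tz": 0.0045,"ax": 0,"ay": 0,"az": 3.9},
  {"claw": 0,"tx": -0.0375,"ty": -0.0025,"tz": 0.0045,"ax": 0,"ay": 0,"az": 3.9},
  {"claw": 0,"tx": -0.036,"ty": -0.0025,"tz": 0.0045,"ax": 0,"ay": 0,"az": 3.7},
])

```text
clock: 4.6
tcp_pos: [0.3892, -0.3174, 0.2599]
orientation: [2.948, 1.082, 0.001]
contact_force: [0.4, -0.0, -0.4]
grip_width: 0.0854
gripper_force: 0.0
```

```bash
python3 go.py 8 .389 -.3173 .175 40.3
```

```text
t 4.6 tcp [ 0.3892 -0.3174  0.2599] head 40.32 tot [-0.1 -0.3 84.9] [ 0.1 -0.   0. ]
row t [-0.     -0.      0.0106] a [ 0.01 -0.    0.  ]
```

arm_command([
  {"claw": 0,"tx": 0,"ty": 0,"tz": 0.018,"ax": 0,"ay": 0,"az": 0},
  {"claw": 0,"tx": 0,"ty": 0,"tz": 0.018,"ax": 0,"ay": 0,"az": 0},
  {"claw": 0,"tx": 0,"ty": 0,"tz": 0.018,"ax": 0,"ay": 0,"az": 0},
  {"claw": 0,"tx": 0,"ty": 0,"tz": 0.015,"ax": 0,"ay": 0,"az": 0},
  {"claw": 0,"tx": 0,"ty": 0,"tz": 0.01,"ax": 0,"ay": 0,"az": 0},
  {"claw": 0,"tx": 0,"ty": 0,"tz": 0.006,"ax": 0,"ay": 0,"az": 0},
  {"claw": 0.1,"tx": 0,"ty": 0,"tz": 0,"ax": 0,"ay": 0,"az": 0},
  {"claw": 0.3,"tx": 0,"ty": 0,"tz": 0,"ax": 0,"ay": 0,"az": 0},
  {"claw": 0.5,"tx": 0,"ty": 0,"tz": 0,"ax": 0,"ay": 0,"az": 0},
  {"claw": 0.6,"tx": 0,"ty": 0,"tz": 0,"ax": 0,"ay": 0,"az": 0},
], squeeze=35)

```text
clock: 5.43
tcp_pos: [0.3906, -0.3162, 0.1757]
orientation: [2.946, 1.087, 0.002]
contact_force: [-1.7, 0.6, 1.7]
grip_width: 0.0485
gripper_force: 35.9
```

```bash
python3 go.py 8 .389 -.3173 .175 40.3; python3 go.py 20 .5222 -.0831 .265 28.7
```

```text
t 5.43 tcp [ 0.3906 -0.3162  0.1757] head 40.52 tot [-2.  -0.2  0.7] [ 0.1 -0.   0.2]
row t [-0.0002 -0.      0.0001] a [ 0.01 -0.01  0.03]
t 5.43 tcp [ 0.3906 -0.3162  0.1757] head 40.52 tot [251.5 -91.6 -89.3] [ 0.1 -0.  11.8]
row t [ 0.0121 -0.0058 -0.0045] a [ 0.   -0.    0.59]
```

arm_command([
  {"claw": 0.6,"tx": 0,"ty": 0,"tz": -0.005,"ax": 0,"ay": 0,"az": 0},
  {"claw": 0.6,"tx": 0,"ty": 0,"tz": -0.012,"ax": 0,"ay": 0,"az": 0},
  {"claw": 0.6,"tx": 0,"ty": 0,"tz": -0.018,"ax": 0,"ay": 0,"az": 0},
  {"claw": 0.6,"tx": 0,"ty": 0,"tz": -0.02,"ax": 0,"ay": 0,"az": 0},
  {"claw": 0.6,"tx": 0,"ty": 0,"tz": -0.02,"ax": 0,"ay": 0,"az": 0},
  {"claw": 0.6,"tx": 0,"ty": 0,"tz": -0.015,"ax": 0,"ay": 0,"az": 0},
  {"claw": 0.6,"tx": 0,"ty": 0,"tz": 0,"ax": 0,"ay": 0,"az": 0},
  {"claw": 0.6,"tx": 0,"ty": 0,"tz": 0,"ax": 0,"ay": 0,"az": 0},
  {"claw": 0.6,"tx": 0,"ty": 0,"tz": 0,"ax": 0,"ay": 0,"az": 0},
  {"claw": 0.6,"tx": 0,"ty": 0,"tz": 0,"ax": 0,"ay": 0,"az": 0},
])

```text
clock: 6.27
tcp_pos: [0.39, -0.3155, 0.2641]
orientation: [-2.946, -1.088, 0.001]
contact_force: [-0.1, -0.3, -0.8]
grip_width: 0.0486
gripper_force: 36.5
```

```bash
python3 go.py 15 .5222 -.0831 .265 28.7
python3 - <<'E'
from h import *
for n in("scene","top"): save(n,n+"1")
a=cv2.imread("pics/top1.png")[150:260,195:305];b=cv2.imread("pics/scene1.png")[150:260,180:290]
cv2.imwrite("pics/c1.png",cv2.resize(np.hstack([a,b]),None,fx=3.6,fy=3.6,interpolation=cv2.INTER_CUBIC))
E
```

```text
t 6.27 tcp [ 0.39   -0.3155  0.2641] head 40.53 tot [251.5 -90.7  -0.8] [-0.1  0.  11.8]
row t [ 0.0161 -0.0076 -0.0001] a [-0.    0.    0.79]
```

View pics/c1.png

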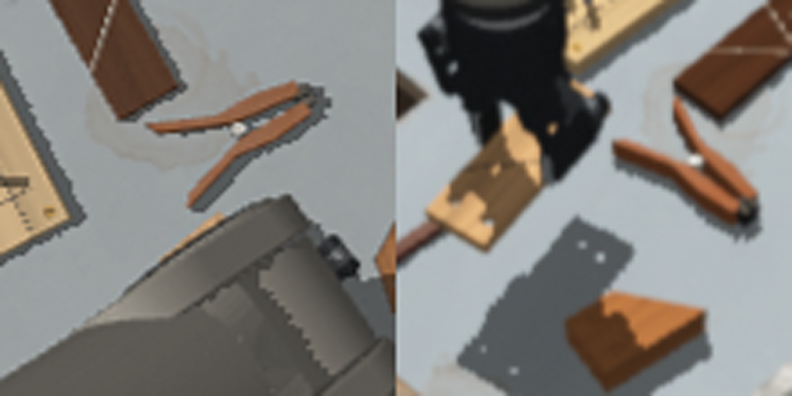

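Run:
```python
from h import *
np.set_printoptions(precision=1,suppress=True)
for d in(-2,0,2):
    a=np.radians(40.5);x=.390+d/1e3*np.cos(a);y=-.3155+d/1e3*np.sin(a)
    P=proj("scene",verts("drilled_cheek",x,y,a,.0884)); P=(P-[180,150]+.5)*3.6-.5+[396,0]
    print(d,P[[0,3,4,7]].tolist())
im=cv2.imread("pics/scene1.png")[190:222,184:214]; cv2.imwrite("pics/c2.png",cv2.resize(im,None,fx=18,fy=18,interpolation=cv2.INTER_NEAREST))
```

```text
-2 [[485.43854165502336, 253.76694997987983], [426.3395500223488, 218.61849954137804], [483.7377597297831, 243.95343033617536], [424.0938549684654, 208.62173309257793]]
0 [[487.291105810111, 251.64057599430066], [428.2189053563851, 216.5591668980102], [485.61018924200727, 241.81571891256814], [425.9935396811259, 206.55206832570266]]
2 [[489.1400984129072, 249.51830143807726], [430.0946947948266, 214.50374163983327], [487.4789734582098, 239.6821692429266], [427.8895850978315, 204.48636849183086]]
```

View pics/c2.png

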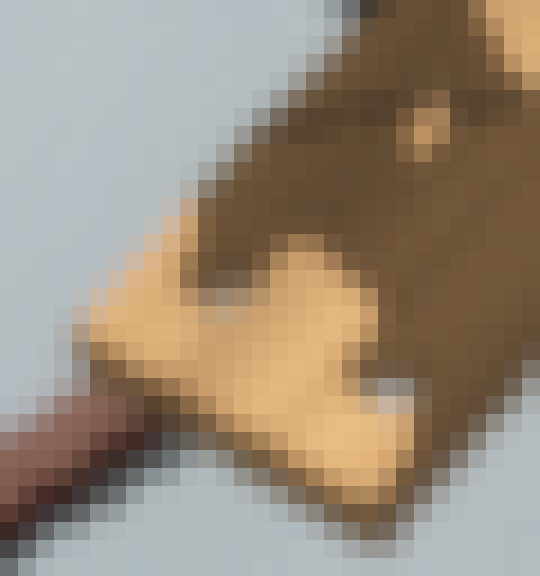

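arm_command([
  {"claw": 0.6,"tx": 0.006,"ty": -0.003,"tz": 0,"ax": 0,"ay": 0,"az": 0.3},
  {"claw": 0.6,"tx": 0.015,"ty": -0.007,"tz": 0,"ax": 0,"ay": 0,"az": 0.8},
  {"claw": 0.6,"tx": 0.03,"ty": -0.015,"tz": 0,"ax": 0,"ay": 0,"az": 1.4},
  {"claw": 0.6,"tx": 0.034,"ty": -0.016,"tz": 0,"ax": 0,"ay": 0,"az": 1.6},
  {"claw": 0.6,"tx": 0.034,"ty": -0.016,"tz": 0,"ax": 0,"ay": 0,"az": 1.6},
  {"claw": 0.6,"tx": 0.034,"ty": -0.016,"tz": 0,"ax": 0,"ay": 0,"az": 1.6},
  {"claw": 0.6,"tx": 0.034,"ty": -0.016,"tz": 0,"ax": 0,"ay": 0,"az": 1.6},
  {"claw": 0.6,"tx": 0.03,"ty": -0.014,"tz": 0,"ax": 0,"ay": 0,"az": 1.4},
  {"claw": 0.6,"tx": 0.018,"ty": -0.008,"tz": 0,"ax": 0,"ay": 0,"az": 0.9},
  {"claw": 0.6,"tx": 0.006,"ty": -0.003,"tz": 0,"ax": 0,"ay": 0,"az": 0.5},
])

```text
clock: 7.2
tcp_pos: [0.5222, -0.0792, 0.2641]
orientation: [-3.04, -0.79, -0.001]
contact_force: [0.2, 0.2, -0.4]
grip_width: 0.0489
gripper_force: 36.5
```

```bash
python3 go.py 1 .5221 -.0833 .265 28.7
```

```text
t 7.2 tcp [ 0.5222 -0.0792  0.2641] head 29.12 tot [-2.1  3.5 -0.9] [-0.  -0.   0.4]
row t [-0.0021  0.0035 -0.0009] a [-0.05 -0.03  0.42]
```

arm_command([
  {"claw": 0.6,"tx": -0.001,"ty": 0.0015,"tz": 0,"ax": 0,"ay": 0,"az": 0.2},
  {"claw": 0.6,"tx": -0.001,"ty": 0.002,"tz": 0,"ax": 0,"ay": 0,"az": 0.2},
  {"claw": 0.6,"tx": 0,"ty": 0,"tz": 0,"ax": 0,"ay": 0,"az": 0},
  {"claw": 0.6,"tx": 0,"ty": 0,"tz": 0.005,"ax": 0,"ay": 0,"az": 0},
  {"claw": 0.6,"tx": 0,"ty": 0,"tz": 0.006,"ax": 0,"ay": 0,"az": 0},
  {"claw": 0.6,"tx": 0,"ty": 0,"tz": 0.005,"ax": 0,"ay": 0,"az": 0},
  {"claw": 0.6,"tx": 0,"ty": 0,"tz": 0.005,"ax": 0,"ay": 0,"az": 0},
  {"claw": 0.6,"tx": 0,"ty": 0,"tz": 0.004,"ax": 0,"ay": 0,"az": 0},
  {"claw": 0.6,"tx": 0,"ty": 0,"tz": 0.003,"ax": 0,"ay": 0,"az": 0},
  {"claw": 0.6,"tx": 0,"ty": 0,"tz": 0,"ax": 0,"ay": 0,"az": 0},
])

```text
clock: 8.03
tcp_pos: [0.5208, -0.0884, 0.239]
orientation: [-3.043, -0.768, -0.004]
contact_force: [-9.5, 3.5, 35.0]
grip_width: 0.0486
gripper_force: 44.8
```

```bash
python3 go.py 1 .5221 -.0833 .193 28.7; python3 -c "
from h import *
o=r.get_obs();print(o['contact_force'],o['moment'])"
```

```text
t 8.03 tcp [ 0.5208 -0.0884  0.239 ] head 28.32 tot [ 3.5 -3.7 46. ] [-0.1 -0.2 -0.4]
row t [ 0.0035 -0.0037  0.046 ] a [-0.12 -0.17 -0.38]
[-9.5208793   3.5423019  35.01069021] [ 0.96179199  1.89540832 -0.13003291]
```

arm_command([
  {"claw": 0.6,"tx": 0,"ty": 0,"tz": -0.006,"ax": 0,"ay": 0,"az": 0},
  {"claw": 0.6,"tx": 0,"ty": 0,"tz": -0.008,"ax": 0,"ay": 0,"az": 0},
  {"claw": 0.6,"tx": 0,"ty": 0,"tz": -0.004,"ax": 0,"ay": 0,"az": 0},
  {"claw": 0.6,"tx": 0.001,"ty": -0.0015,"tz": 0,"ax": 0,"ay": 0,"az": 0},
  {"claw": 0.6,"tx": 0.001,"ty": -0.002,"tz": 0,"ax": 0,"ay": 0,"az": 0},
  {"claw": 0.6,"tx": 0,"ty": 0,"tz": 0,"ax": 0,"ay": 0,"az": 0},
  {"claw": 0.6,"tx": 0,"ty": 0,"tz": 0,"ax": 0,"ay": 0,"az": 0},
  {"claw": 0.6,"tx": 0,"ty": 0,"tz": 0,"ax": 0,"ay": 0,"az": 0},
  {"claw": 0.6,"tx": 0,"ty": 0,"tz": 0,"ax": 0,"ay": 0,"az": 0},
  {"claw": 0.6,"tx": 0,"ty": 0,"tz": 0,"ax": 0,"ay": 0,"az": 0},
])

```text
clock: 8.87
tcp_pos: [0.5202, -0.0838, 0.2545]
orientation: [-3.046, -0.771, 0.001]
contact_force: [0.5, 0.3, -0.3]
grip_width: 0.049
gripper_force: 41.0
```

```bash
python3 go.py 1 .5221 -.0833 .245 28.7
python3 - <<'E'
from h import *
save("scene","scene3")
a=cv2.imread("pics/scene3.png")[90:190,200:300]
cv2.imwrite("pics/c3.png",cv2.resize(a,None,fx=6,fy=6,interpolation=cv2.INTER_CUBIC))
E
```

```text
t 8.87 tcp [ 0.5202 -0.0838  0.2545] head 28.41 tot [1.9 0.5 9.5] [-0.   0.  -0.3]
row t [0.0019 0.0005 0.0095] a [-0.01  0.02 -0.29]
```

View pics/c3.png

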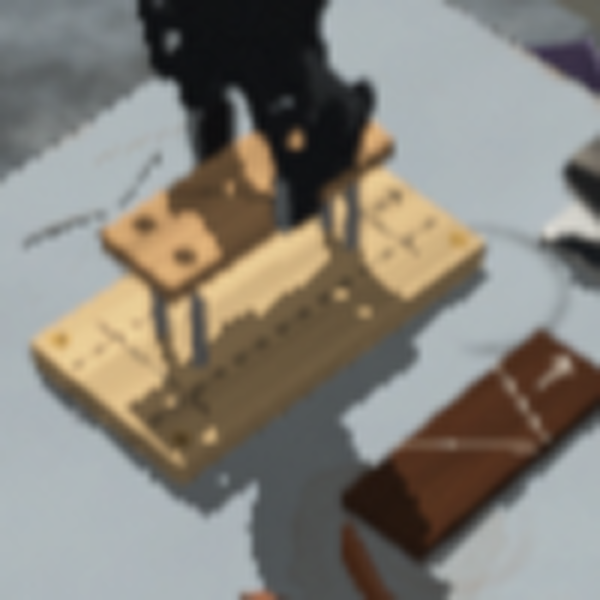

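Run:
```python
from h import *
np.set_printoptions(precision=1,suppress=True)
g=(.5202,-.0838,np.radians(28.4),.2545-.1757)
im=cv2.imread("pics/scene3.png"); C=lambda P:(P-[200,90]+.5)*6-.5
v=cv2.resize(im[90:190,200:300],None,fx=6,fy=6,interpolation=cv2.INTER_CUBIC)
def dr(P,c):
    cv2.polylines(v,[np.round(C(P)).astype(int)],True,c,1)
V=proj("scene",verts("drilled_cheek",*g)); dr(V[4:],(0,255,0)); dr(V[:4],(0,255,255))
a=np.radians(28.65);Rz=np.array([[np.cos(a),-np.sin(a)],[np.sin(a),np.cos(a)]])
b=verts("gluing_board",.5221,-.0833,a,0); dr(proj("scene",b)[4:],(255,0,0))
for px,py in((-54,14),(-54,-14),(54,9),(54,-9)):
    c=Rz@np.array([px,py])/1e3+[.5221,-.0833]
    for s in(-4,4):
        e=c+Rz@[0,0]+np.array([1,.3])*s/1e3*.96
        dr(proj("scene",[[*e,.018],[*e,.06]]),(0,0,255))
cv2.imwrite("pics/c4.png",v)
```

```text
(no output)
```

View pics/c4.png

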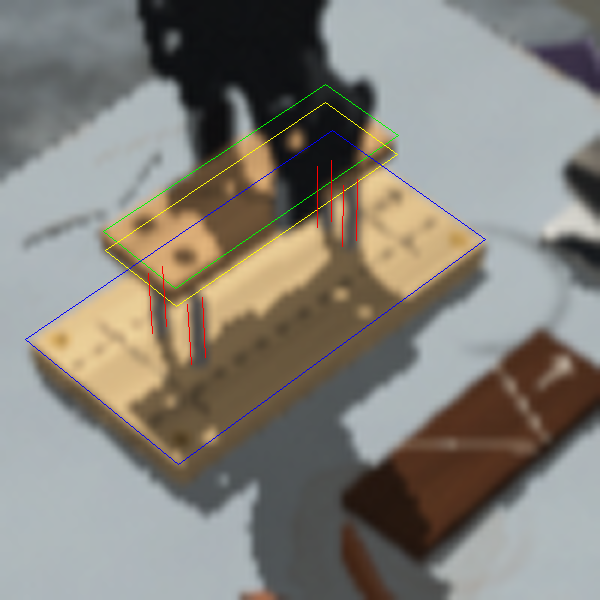

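Run:
```python
from h import *
np.set_printoptions(precision=1,suppress=True)
t=lambda u,v:((u+.5)/3.75-.5+135,(v+.5)/3.75-.5+110); s=lambda u,v:((u+.5)/3.75-.5+185,(v+.5)/3.75-.5+105)
def go(c,f,L,z):
    P=np.array([atz(c,*f(*q),z) for q in L])*1e3; print(c,P[:,:2].tolist(),P.mean(0)); d=P[0]-P[3]+P[1]-P[2]; print(np.degrees(np.arctan2(d[1],d[0])),np.linalg.norm(d)/2)
# order ++ +- -- -+
go("top",t,[(20,183),(163,110),(300,375),(157,450)],.018)
go("scene",s,[(268,30),(358,95),(168,235),(78,160)],.018)
go("top",t,[(93,208),(118,193),(198,334),(158,353)],.065)
go("scene",s,[(263,40),(275,55),(181,128),(155,110)],.065)
# drilled cheek corners, holes
go("top",t,[(404,419),(462,376),(600,538),(543,584)],.012)
go("top",t,[(434,427),(456,409),(563,528),(531,555)],.012)
go("scene",s,[(155,320),(211,354),(88,489),(31,462)],.012)
go("scene",s,[(157,346),(177,357),(90,468),(58,449)],.012)
# pin axis profile search, undistorted: dark pixel rows
for c in("top","scene"):
    im=cv2.imread(f"pics/{c}0.png"); hsv=cv2.cvtColor(im,cv2.COLOR_BGR2HSV)
    def sc(q):
        a=np.radians(q[2]);Rz=np.array([[np.cos(a),-np.sin(a)],[np.sin(a),np.cos(a)]]);tot=0
        z=np.linspace(.03,.06,12)
        for px,py in((-54,14),(-54,-14),(54,9),(54,-9)):
            e=Rz@np.array([px,py])/1e3+np.array(q[:2])/1e3
            P=proj(c,np.c_[np.tile(e,(12,1)),z]).astype(np.float32)
            tot+=cv2.remap(im,P[:,0].copy(),P[:,1].copy(),cv2.INTER_LINEAR).astype(float)[:,:,2].mean() if True else 0
        return tot/4
    best=[(sc((x,y,28.7)),x,y) for x in np.arange(517,528,.5) for y in np.arange(-90,-78,.5)]; print(c,sorted(best)[:6])
```

```text
top [[585.6836423512472, 12.024391585716554], [637.5901079190983, -84.5054533519614], [457.071320984343, -183.21109440188096], [405.0964013025228, -87.93678101558619]] [521.4 -85.9  18. ]
28.817919375199022 206.07405604074413
scene [[589.5509226232625, 8.361363791054899], [638.8273562080878, -83.22565580585628], [456.67286294056265, -183.6240796278482], [407.15185883440483, -91.35278987376483]] [523.1 -87.5  18. ]
28.76348596896741 207.93288558503474
top [[561.7347479877272, -52.3853582553816], [571.7900054700442, -68.33930972915623], [480.67338431149693, -123.2616528603947], [468.0331689146269, -97.79803321334154]] [520.6 -85.4  65. ]
28.49686887780713 105.14856512552271
scene [[568.6656199083835, -49.38343623743668], [573.1432304046223, -67.9380111601331], [483.6607746573942, -123.4512629532023], [469.19451971031924, -100.11543732604488]] [523.7 -85.2  65. ]
29.348280362433112 108.38761468020955
top [[428.5194255259426, -253.7248336102936], [458.2527511505378, -292.5767164632229], [350.6569373465456, -387.1669118506568], [319.42193424882146, -349.2187425102496]] [ 389.2 -320.7   12
[... 874 characters left out ...]
, (np.float64(57.47916666666667), np.float64(520.0), np.float64(-87.0)), (np.float64(57.541666666666664), np.float64(520.5), np.float64(-85.5)), (np.float64(57.583333333333336), np.float64(520.0), np.float64(-86.0)), (np.float64(57.645833333333336), np.float64(520.5), np.float64(-86.5))]
scene [(np.float64(81.4375), np.float64(521.5), np.float64(-89.5)), (np.float64(81.625), np.float64(522.0), np.float64(-88.0)), (np.float64(81.64583333333334), np.float64(521.5), np.float64(-90.0)), (np.float64(81.91666666666666), np.float64(522.0), np.float64(-87.5)), (np.float64(81.91666666666667), np.float64(521.5), np.float64(-89.0)), (np.float64(82.33333333333333), np.float64(522.5), np.float64(-86.0))]
```

arm_command([
  {"claw": 0.6,"tx": 0.0005,"ty": 0.001,"tz": 0,"ax": 0,"ay": 0,"az": -0.2},
  {"claw": 0.6,"tx": 0,"ty": 0.0015,"tz": 0.001,"ax": 0,"ay": 0,"az": -0.1},
  {"claw": 0.6,"tx": 0,"ty": 0,"tz": 0.003,"ax": 0,"ay": 0,"az": 0},
  {"claw": 0.6,"tx": 0,"ty": 0,"tz": 0.004,"ax": 0,"ay": 0,"az": 0},
  {"claw": 0.6,"tx": 0,"ty": 0,"tz": 0.004,"ax": 0,"ay": 0,"az": 0},
  {"claw": 0.6,"tx": 0,"ty": 0,"tz": 0.003,"ax": 0,"ay": 0,"az": 0},
  {"claw": 0.6,"tx": 0,"ty": 0,"tz": 0.002,"ax": 0,"ay": 0,"az": 0},
  {"claw": 0.6,"tx": 0,"ty": 0,"tz": 0.001,"ax": 0,"ay": 0,"az": 0},
  {"claw": 0.6,"tx": 0,"ty": 0,"tz": 0,"ax": 0,"ay": 0,"az": 0},
  {"claw": 0.6,"tx": 0,"ty": 0,"tz": 0,"ax": 0,"ay": 0,"az": 0},
])

```text
clock: 9.75
tcp_pos: [0.5225, -0.0854, 0.2369]
orientation: [3.043, 0.78, 0.002]
contact_force: [3.6, 2.6, 0.6]
grip_width: 0.0486
gripper_force: 41.0
```

```bash
python3 go.py 1 .5218 -.0858 .193 28.7; python3 -c "
from h import *
o=r.get_obs();print(o['contact_force'],o['moment'])"
```

```text
t 9.75 tcp [ 0.5225 -0.0854  0.2369] head 28.74 tot [-0.9 -0.  43.9] [ 0.  -0.1  0. ]
row t [-0.0009 -0.      0.0439] a [ 0.04 -0.08  0.04]
[3.6379567  2.58798018 0.60957511] [ 0.4368322  -0.91603332 -0.06416649]
```

arm_command([
  {"claw": 0.6,"tx": 0.001,"ty": 0,"tz": 0,"ax": 0,"ay": 0,"az": 0},
  {"claw": 0.6,"tx": 0,"ty": 0,"tz": 0.001,"ax": 0,"ay": 0,"az": 0},
  {"claw": 0.6,"tx": 0,"ty": 0,"tz": 0.002,"ax": 0,"ay": 0,"az": 0},
  {"claw": 0.6,"tx": 0,"ty": 0,"tz": 0.002,"ax": 0,"ay": 0,"az": 0},
  {"claw": 0.6,"tx": 0,"ty": 0,"tz": 0.002,"ax": 0,"ay": 0,"az": 0},
  {"claw": 0.6,"tx": 0,"ty": 0,"tz": 0.002,"ax": 0,"ay": 0,"az": 0},
  {"claw": 0.6,"tx": 0,"ty": 0,"tz": 0.002,"ax": 0,"ay": 0,"az": 0},
  {"claw": 0.6,"tx": 0,"ty": 0,"tz": 0.001,"ax": 0,"ay": 0,"az": 0},
  {"claw": 0.6,"tx": 0,"ty": 0,"tz": 0,"ax": 0,"ay": 0,"az": 0},
  {"claw": 0.6,"tx": 0,"ty": 0,"tz": 0,"ax": 0,"ay": 0,"az": 0},
])

```text
clock: 10.58
tcp_pos: [0.5238, -0.0842, 0.2248]
orientation: [-3.043, -0.78, -0.004]
contact_force: [6.6, 4.2, 0.4]
grip_width: 0.0488
gripper_force: 41.1
```

```bash
python3 go.py 1 .5218 -.0858 .193 28.7; python3 -c "
from h import *
o=r.get_obs();print(o['contact_force'],o['moment'])"
```

```text
t 10.58 tcp [ 0.5238 -0.0842  0.2248] head 28.76 tot [-2.6  0.5 31.8] [ 0.  -0.1  0.1]
row t [-0.0026  0.0005  0.0318] a [ 0.   -0.14  0.06]
[6.59350866 4.209554   0.35085011] [ 0.94921826 -1.27292318 -0.19232041]
```

arm_command([
  {"claw": 0.6,"tx": 0.001,"ty": 0,"tz": 0.002,"ax": 0,"ay": 0,"az": 0},
  {"claw": 0.6,"tx": 0.0005,"ty": 0,"tz": 0.003,"ax": 0,"ay": 0,"az": 0},
  {"claw": 0.6,"tx": 0,"ty": 0,"tz": 0.004,"ax": 0,"ay": 0,"az": 0},
  {"claw": 0.6,"tx": 0,"ty": 0,"tz": 0.004,"ax": 0,"ay": 0,"az": 0},
  {"claw": 0.6,"tx": 0,"ty": 0,"tz": 0.004,"ax": 0,"ay": 0,"az": 0},
  {"claw": 0.6,"tx": 0,"ty": 0,"tz": 0.004,"ax": 0,"ay": 0,"az": 0},
  {"claw": 0.6,"tx": 0,"ty": 0,"tz": 0.004,"ax": 0,"ay": 0,"az": 0},
  {"claw": 0.6,"tx": 0,"ty": 0,"tz": 0.003,"ax": 0,"ay": 0,"az": 0},
  {"claw": 0.6,"tx": 0,"ty": 0,"tz": 0,"ax": 0,"ay": 0,"az": 0},
  {"claw": 0.6,"tx": 0,"ty": 0,"tz": 0,"ax": 0,"ay": 0,"az": 0},
])

```text
clock: 11.42
tcp_pos: [0.5242, -0.084, 0.1958]
orientation: [-3.043, -0.78, 0.0]
contact_force: [4.7, 3.5, -2.9]
grip_width: 0.0486
gripper_force: 40.6
```

```bash
python3 go.py 1 .5218 -.0858 .193 28.7; python3 -c "
from h import *
o=r.get_obs();print(o['contact_force'],o['moment'])"
```

```text
t 11.42 tcp [ 0.5242 -0.084   0.1958] head 28.74 tot [-3.   0.5  2.8] [-0.  0.  0.]
row t [-0.003   0.0005  0.0028] a [-0.02  0.01  0.04]
[ 4.70310873  3.46013177 -2.9428755 ] [ 0.80758316 -1.09090858 -0.13951519]
```

arm_command([
  {"claw": 0.6,"tx": 0,"ty": 0,"tz": 0.002,"ax": 0,"ay": 0,"az": 0},
  {"claw": 0.6,"tx": 0,"ty": 0,"tz": 0.001,"ax": 0,"ay": 0,"az": 0},
  {"claw": 0.6,"tx": 0,"ty": 0,"tz": 0,"ax": 0,"ay": 0,"az": 0},
  {"claw": 0.3,"tx": 0,"ty": 0,"tz": 0,"ax": 0,"ay": 0,"az": 0},
  {"claw": 0.1,"tx": 0,"ty": 0,"tz": 0,"ax": 0,"ay": 0,"az": 0},
  {"claw": 0,"tx": 0,"ty": 0,"tz": 0,"ax": 0,"ay": 0,"az": 0},
  {"claw": 0,"tx": 0,"ty": 0,"tz": 0,"ax": 0,"ay": 0,"az": 0},
  {"claw": 0,"tx": 0,"ty": 0,"tz": -0.01,"ax": 0,"ay": 0,"az": 0},
  {"claw": 0,"tx": 0,"ty": 0,"tz": -0.03,"ax": 0,"ay": 0,"az": 0},
  {"claw": 0,"tx": 0,"ty": 0,"tz": -0.04,"ax": 0,"ay": 0,"az": 0},
])

```text
clock: 12.25
tcp_pos: [0.5227, -0.0845, 0.273]
orientation: [-3.043, -0.778, 0.009]
contact_force: [0.9, 0.6, 0.5]
grip_width: 0.0856
gripper_force: 0.0
```

```bash
python3 go.py 14 .4206 -.4278 .28 19.7
```

```text
t 12.25 tcp [ 0.5227 -0.0845  0.273 ] head 28.68 tot [-254.4  252.2   -6.2] [-0.1  0.3  9. ]
row t [-0.0168  0.0193 -0.0005] a [-0.01  0.02  0.64]
```

```bash
python3 go.py 10 .4206 -.4280 .274 19.7
```

```text
t 12.25 tcp [ 0.5227 -0.0845  0.273 ] head 28.68 tot [-2.544e+02  2.524e+02 -2.000e-01] [-0.1  0.3  9. ]
row t [-0.0236  0.027  -0.0001] a [-0.01  0.03  0.9 ]
```

arm_command([
  {"claw": 0,"tx": -0.012,"ty": 0.013,"tz": 0,"ax": 0,"ay": 0,"az": 0.4},
  {"claw": 0,"tx": -0.024,"ty": 0.027,"tz": 0,"ax": 0,"ay": 0,"az": 0.9},
  {"claw": 0,"tx": -0.024,"ty": 0.027,"tz": 0,"ax": 0,"ay": 0,"az": 0.9},
  {"claw": 0,"tx": -0.024,"ty": 0.027,"tz": 0,"ax": 0,"ay": 0,"az": 0.9},
  {"claw": 0,"tx": -0.024,"ty": 0.027,"tz": 0,"ax": 0,"ay": 0,"az": 0.9},
  {"claw": 0,"tx": -0.024,"ty": 0.027,"tz": 0,"ax": 0,"ay": 0,"az": 0.9},
  {"claw": 0,"tx": -0.024,"ty": 0.027,"tz": 0,"ax": 0,"ay": 0,"az": 0.9},
  {"claw": 0,"tx": -0.024,"ty": 0.027,"tz": 0,"ax": 0,"ay": 0,"az": 0.9},
  {"claw": 0,"tx": -0.024,"ty": 0.027,"tz": 0,"ax": 0,"ay": 0,"az": 0.9},
  {"claw": 0,"tx": -0.024,"ty": 0.027,"tz": 0,"ax": 0,"ay": 0,"az": 0.9},
])

```text
clock: 13.08
tcp_pos: [0.4242, -0.4141, 0.2744]
orientation: [3.093, 0.55, 0.0]
contact_force: [0.6, -0.2, 0.2]
grip_width: 0.0854
gripper_force: 0.0
```

arm_command([
  {"claw": 0,"tx": -0.008,"ty": 0.01,"tz": 0.0,"ax": 0,"ay": 0,"az": 0.5},
  {"claw": 0,"tx": 0,"ty": 0,"tz": 0.01,"ax": 0,"ay": 0,"az": 0},
  {"claw": 0,"tx": 0,"ty": 0,"tz": 0.01,"ax": 0,"ay": 0,"az": 0},
  {"claw": 0,"tx": 0,"ty": 0,"tz": 0.005,"ax": 0,"ay": 0,"az": 0},
  {"claw": 0,"tx": 0,"ty": 0,"tz": 0,"ax": 0,"ay": 0,"az": 0},
  {"claw": 0,"tx": 0,"ty": 0,"tz": 0,"ax": 0,"ay": 0,"az": 0},
  {"claw": 0,"tx": 0,"ty": 0,"tz": 0,"ax": 0,"ay": 0,"az": 0},
  {"claw": 0,"tx": 0,"ty": 0,"tz": 0,"ax": 0,"ay": 0,"az": 0},
  {"claw": 0,"tx": 0,"ty": 0,"tz": 0,"ax": 0,"ay": 0,"az": 0},
  {"claw": 0,"tx": 0,"ty": 0,"tz": 0,"ax": 0,"ay": 0,"az": 0},
])

```text
clock: 13.92
tcp_pos: [0.4214, -0.4245, 0.249]
orientation: [3.095, 0.538, 0.001]
contact_force: [-0.1, 1.2, 0.4]
grip_width: 0.0856
gripper_force: 0.0
```

```bash
python3 - <<'E'
from h import *
save("top","top5"); save("scene","scene5")
a=cv2.imread("pics/top5.png")[125:245,130:230];b=cv2.imread("pics/scene5.png")[95:215,195:295]
cv2.imwrite("pics/c5.png",cv2.resize(np.hstack([a,b]),None,fx=4,fy=4,interpolation=cv2.INTER_CUBIC))
E
python3 go.py 1 .4206 -.4280 .178 19.7
```

```text
t 14.02 tcp [ 0.4213 -0.4246  0.2489] head 19.72 tot [-1.8  3.  70.9] [ 0. -0.  0.]
row t [-0.0018  0.003   0.0709] a [ 0.02 -0.01  0.02]
```

View pics/c5.png

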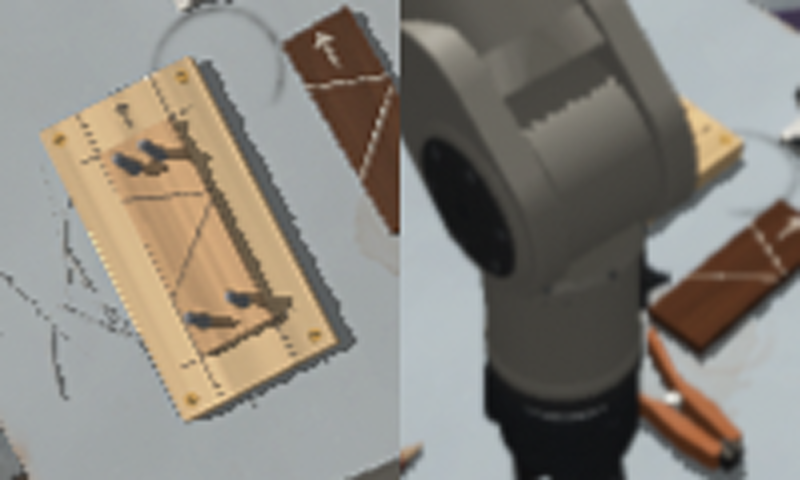

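arm_command([
  {"claw": 0,"tx": -0.002,"ty": 0.003,"tz": 0.01,"ax": 0,"ay": 0,"az": 0},
  {"claw": 0,"tx": 0,"ty": 0,"tz": 0.016,"ax": 0,"ay": 0,"az": 0},
  {"claw": 0,"tx": 0,"ty": 0,"tz": 0.018,"ax": 0,"ay": 0,"az": 0},
  {"claw": 0,"tx": 0,"ty": 0,"tz": 0.016,"ax": 0,"ay": 0,"az": 0},
  {"claw": 0,"tx": 0,"ty": 0,"tz": 0.008,"ax": 0,"ay": 0,"az": 0},
  {"claw": 0,"tx": 0,"ty": 0,"tz": 0.003,"ax": 0,"ay": 0,"az": 0},
  {"claw": 0,"tx": 0,"ty": 0,"tz": 0,"ax": 0,"ay": 0,"az": 0},
  {"claw": 0.3,"tx": 0,"ty": 0,"tz": 0,"ax": 0,"ay": 0,"az": 0},
  {"claw": 0.5,"tx": 0,"ty": 0,"tz": 0,"ax": 0,"ay": 0,"az": 0},
  {"claw": 0.6,"tx": 0,"ty": 0,"tz": 0,"ax": 0,"ay": 0,"az": 0},
], squeeze=40)

```text
clock: 14.85
tcp_pos: [0.4206, -0.4284, 0.1785]
orientation: [3.094, 0.538, 0.002]
contact_force: [-1.4, 4.0, 1.0]
grip_width: 0.0516
gripper_force: 0.2
```

arm_command([
  {"claw": 0.6,"tx": 0,"ty": 0,"tz": 0,"ax": 0,"ay": 0,"az": 0},
  {"claw": 0.6,"tx": 0,"ty": 0,"tz": -0.006,"ax": 0,"ay": 0,"az": 0},
  {"claw": 0.6,"tx": 0,"ty": 0,"tz": -0.016,"ax": 0,"ay": 0,"az": 0},
  {"claw": 0.6,"tx": 0,"ty": 0,"tz": -0.022,"ax": 0,"ay": 0,"az": 0},
  {"claw": 0.6,"tx": 0,"ty": 0,"tz": -0.022,"ax": 0,"ay": 0,"az": 0},
  {"claw": 0.6,"tx": 0,"ty": 0,"tz": -0.018,"ax": 0,"ay": 0,"az": 0},
  {"claw": 0.6,"tx": 0,"ty": 0,"tz": -0.006,"ax": 0,"ay": 0,"az": 0},
  {"claw": 0.6,"tx": 0,"ty": 0,"tz": 0,"ax": 0,"ay": 0,"az": 0},
  {"claw": 0.6,"tx": 0,"ty": 0,"tz": 0,"ax": 0,"ay": 0,"az": 0},
  {"claw": 0.6,"tx": 0,"ty": 0,"tz": 0,"ax": 0,"ay": 0,"az": 0},
])

```text
clock: 15.68
tcp_pos: [0.4201, -0.4275, 0.2666]
orientation: [-3.094, -0.538, 0.002]
contact_force: [0.5, -0.1, -1.1]
grip_width: 0.0491
gripper_force: 41.7
```

```bash
python3 - <<'E'
import numpy as np
a=np.radians(28.7);c,s=np.cos(a),np.sin(a)
for k in(-52,-30,29,45): print(k,.523+k/1e3*c,-.0842+k/1e3*s)
E
python3 go.py 9 .4774 -.1092 .268 28.7
```

```text
-52 0.4773883994873094 -0.10917162186704582
-30 0.49668561508883236 -0.09860670492329567
29 0.5484372387474621 -0.07027351857414751
45 0.5624715773667515 -0.06258994261505649
t 15.68 tcp [ 0.4201 -0.4275  0.2666] head 19.74 tot [ 161.4 -280.2   -1.1] [-0.1  0.  -9. ]
row t [ 0.0201 -0.0298 -0.0001] a [-0.01  0.   -1.  ]
```

arm_command([
  {"claw": 0.6,"tx": 0.01,"ty": -0.015,"tz": 0,"ax": 0,"ay": 0,"az": -0.5},
  {"claw": 0.6,"tx": 0.02,"ty": -0.03,"tz": 0,"ax": 0,"ay": 0,"az": -1},
  {"claw": 0.6,"tx": 0.02,"ty": -0.03,"tz": 0,"ax": 0,"ay": 0,"az": -1},
  {"claw": 0.6,"tx": 0.02,"ty": -0.03,"tz": 0,"ax": 0,"ay": 0,"az": -1},
  {"claw": 0.6,"tx": 0.02,"ty": -0.03,"tz": 0,"ax": 0,"ay": 0,"az": -1},
  {"claw": 0.6,"tx": 0.02,"ty": -0.03,"tz": 0,"ax": 0,"ay": 0,"az": -1},
  {"claw": 0.6,"tx": 0.02,"ty": -0.03,"tz": 0,"ax": 0,"ay": 0,"az": -1},
  {"claw": 0.6,"tx": 0.02,"ty": -0.03,"tz": 0,"ax": 0,"ay": 0,"az": -1},
  {"claw": 0.6,"tx": 0.02,"ty": -0.03,"tz": 0,"ax": 0,"ay": 0,"az": -1},
  {"claw": 0.6,"tx": 0.011,"ty": -0.013,"tz": 0,"ax": 0,"ay": 0,"az": -0.5},
])

```text
clock: 16.52
tcp_pos: [0.478, -0.1053, 0.2663]
orientation: [-3.038, -0.787, 0.004]
contact_force: [0.7, 0.3, -0.6]
grip_width: 0.0491
gripper_force: 41.7
```

arm_command([
  {"claw": 0.6,"tx": 0,"ty": 0,"tz": 0,"ax": 0,"ay": 0,"az": 0},
  {"claw": 0.6,"tx": 0,"ty": 0,"tz": 0.005,"ax": 0,"ay": 0,"az": 0},
  {"claw": 0.6,"tx": 0,"ty": 0,"tz": 0.006,"ax": 0,"ay": 0,"az": 0},
  {"claw": 0.6,"tx": 0,"ty": 0,"tz": 0.003,"ax": 0,"ay": 0,"az": 0},
  {"claw": 0.6,"tx": 0,"ty": 0,"tz": 0,"ax": 0,"ay": 0,"az": 0},
  {"claw": 0.6,"tx": 0,"ty": 0,"tz": 0,"ax": 0,"ay": 0,"az": 0},
  {"claw": 0.6,"tx": 0,"ty": 0,"tz": 0,"ax": 0,"ay": 0,"az": 0},
  {"claw": 0.6,"tx": 0,"ty": 0,"tz": 0,"ax": 0,"ay": 0,"az": 0},
  {"claw": 0.6,"tx": 0,"ty": 0,"tz": 0,"ax": 0,"ay": 0,"az": 0},
  {"claw": 0.6,"tx": 0,"ty": 0,"tz": 0,"ax": 0,"ay": 0,"az": 0},
])

```text
clock: 17.35
tcp_pos: [0.4782, -0.1102, 0.2538]
orientation: [3.044, 0.779, 0.001]
contact_force: [-0.4, 0.6, -1.2]
grip_width: 0.0491
gripper_force: 41.7
```

```bash
python3 go.py 1 .4774 -.1092 .242 28.7
```

```text
t 17.35 tcp [ 0.4782 -0.1102  0.2538] head 28.7 tot [-0.2 -1.3 11.8] [ 0. -0.  0.]
row t [-0.0002 -0.0013  0.0118] a [ 0.01 -0.02  0.  ]
```

arm_command([
  {"claw": 0.6,"tx": 0,"ty": -0.001,"tz": 0,"ax": 0,"ay": 0,"az": 0},
  {"claw": 0.6,"tx": 0,"ty": 0,"tz": 0.003,"ax": 0,"ay": 0,"az": 0},
  {"claw": 0.6,"tx": 0,"ty": 0,"tz": 0.003,"ax": 0,"ay": 0,"az": 0},
  {"claw": 0.6,"tx": 0,"ty": 0,"tz": 0.003,"ax": 0,"ay": 0,"az": 0},
  {"claw": 0.6,"tx": 0,"ty": 0,"tz": 0.003,"ax": 0,"ay": 0,"az": 0},
  {"claw": 0.6,"tx": 0,"ty": 0,"tz": 0.002,"ax": 0,"ay": 0,"az": 0},
  {"claw": 0.6,"tx": 0,"ty": 0,"tz": 0.002,"ax": 0,"ay": 0,"az": 0},
  {"claw": 0.6,"tx": 0,"ty": 0,"tz": 0,"ax": 0,"ay": 0,"az": 0},
  {"claw": 0.6,"tx": 0,"ty": 0,"tz": 0,"ax": 0,"ay": 0,"az": 0},
  {"claw": 0.6,"tx": 0,"ty": 0,"tz": 0,"ax": 0,"ay": 0,"az": 0},
])

```text
clock: 18.18
tcp_pos: [0.4777, -0.1092, 0.2377]
orientation: [3.043, 0.779, 0.0]
contact_force: [-0.3, 0.1, -0.7]
grip_width: 0.0491
gripper_force: 41.7
```

```bash
python3 go.py 1 .4774 -.1092 .2085 28.7;python3 -c "
from h import *
o=r.get_obs();T=R.from_rotvec(o['orientation']);print('F tool',np.round(T.inv().apply(o['contact_force']),1),np.round(T.inv().apply(o['moment']),2))"
```

```text
t 18.18 tcp [ 0.4777 -0.1092  0.2377] head 28.71 tot [-0.3 -0.2 29.2] [ 0. -0.  0.]
row t [-0.0003 -0.0002  0.0292] a [ 0.   -0.    0.01]
F tool [-0.2 -0.2  0.7] [-0.01  0.    0.01]
```

arm_command([
  {"claw": 0.6,"tx": 0,"ty": 0,"tz": 0.002,"ax": 0,"ay": 0,"az": 0},
  {"claw": 0.6,"tx": 0,"ty": 0,"tz": 0.003,"ax": 0,"ay": 0,"az": 0},
  {"claw": 0.6,"tx": 0,"ty": 0,"tz": 0.004,"ax": 0,"ay": 0,"az": 0},
  {"claw": 0.6,"tx": 0,"ty": 0,"tz": 0.005,"ax": 0,"ay": 0,"az": 0},
  {"claw": 0.6,"tx": 0,"ty": 0,"tz": 0.005,"ax": 0,"ay": 0,"az": 0},
  {"claw": 0.6,"tx": 0,"ty": 0,"tz": 0.004,"ax": 0,"ay": 0,"az": 0},
  {"claw": 0.6,"tx": 0,"ty": 0,"tz": 0.003,"ax": 0,"ay": 0,"az": 0},
  {"claw": 0.6,"tx": 0,"ty": 0,"tz": 0.001,"ax": 0,"ay": 0,"az": 0},
  {"claw": 0.6,"tx": 0,"ty": 0,"tz": 0,"ax": 0,"ay": 0,"az": 0},
  {"claw": 0.6,"tx": 0,"ty": 0,"tz": 0,"ax": 0,"ay": 0,"az": 0},
])

```text
clock: 19.02
tcp_pos: [0.4777, -0.1093, 0.2107]
orientation: [3.044, 0.779, -0.0]
contact_force: [-0.5, -0.9, -1.9]
grip_width: 0.0495
gripper_force: 41.7
```

```bash
python3 go.py 1 .4774 -.1092 .2085 28.7;python3 -c "
from h import *
o=r.get_obs();T=R.from_rotvec(o['orientation']);print('F tool',np.round(T.inv().apply(o['contact_force']),1),np.round(T.inv().apply(o['moment']),2))"
```

```text
t 19.02 tcp [ 0.4777 -0.1093  0.2107] head 28.71 tot [-0.2 -0.2  2.2] [-0.  0.  0.]
row t [-0.0002 -0.0002  0.0022] a [-0.    0.    0.01]
F tool [-0.9  0.5  1.9] [-0.02 -0.01  0.  ]
```

arm_command([
  {"claw": 0.6,"tx": 0,"ty": 0,"tz": 0.0015,"ax": 0,"ay": 0,"az": 0},
  {"claw": 0.6,"tx": 0,"ty": 0,"tz": 0.0015,"ax": 0,"ay": 0,"az": 0},
  {"claw": 0.6,"tx": 0,"ty": 0,"tz": 0,"ax": 0,"ay": 0,"az": 0},
  {"claw": 0.3,"tx": 0,"ty": 0,"tz": 0,"ax": 0,"ay": 0,"az": 0},
  {"claw": 0.1,"tx": 0,"ty": 0,"tz": 0,"ax": 0,"ay": 0,"az": 0},
  {"claw": 0,"tx": 0,"ty": 0,"tz": 0,"ax": 0,"ay": 0,"az": 0},
  {"claw": 0,"tx": 0,"ty": 0,"tz": 0,"ax": 0,"ay": 0,"az": 0},
  {"claw": 0,"tx": 0,"ty": 0,"tz": -0.01,"ax": 0,"ay": 0,"az": 0},
  {"claw": 0,"tx": 0,"ty": 0,"tz": -0.025,"ax": 0,"ay": 0,"az": 0},
  {"claw": 0,"tx": 0,"ty": 0,"tz": -0.03,"ax": 0,"ay": 0,"az": 0},
])

```text
clock: 19.85
tcp_pos: [0.4769, -0.1092, 0.2728]
orientation: [-3.043, -0.778, 0.006]
contact_force: [0.6, 1.4, -0.3]
grip_width: 0.0856
gripper_force: 0.0
```

```bash
python3 -c "
import numpy as np
a=np.radians(26.3);print(.6636+.010*np.cos(a),-.2925+.010*np.sin(a))"; python3 go.py 9 .6726 -.2881 .273 26.3
```

```text
0.6725648643038343 -0.2880692880917582
t 19.85 tcp [ 0.4769 -0.1092  0.2728] head 28.69 tot [ 85.8 250.9  -0.9] [-0.1  0.2  2.4]
row t [ 0.01    0.0277 -0.0001] a [-0.01  0.02  0.27]
```

arm_command([
  {"claw": 0,"tx": 0.005,"ty": 0.014,"tz": 0,"ax": 0,"ay": 0,"az": 0.1},
  {"claw": 0,"tx": 0.01,"ty": 0.028,"tz": 0,"ax": 0,"ay": 0,"az": 0.3},
  {"claw": 0,"tx": 0.01,"ty": 0.028,"tz": 0,"ax": 0,"ay": 0,"az": 0.3},
  {"claw": 0,"tx": 0.01,"ty": 0.028,"tz": 0,"ax": 0,"ay": 0,"az": 0.3},
  {"claw": 0,"tx": 0.01,"ty": 0.028,"tz": 0,"ax": 0,"ay": 0,"az": 0.3},
  {"claw": 0,"tx": 0.01,"ty": 0.028,"tz": 0,"ax": 0,"ay": 0,"az": 0.3},
  {"claw": 0,"tx": 0.01,"ty": 0.028,"tz": 0,"ax": 0,"ay": 0,"az": 0.2},
  {"claw": 0,"tx": 0.01,"ty": 0.028,"tz": 0,"ax": 0,"ay": 0,"az": 0.2},
  {"claw": 0,"tx": 0.01,"ty": 0.028,"tz": 0,"ax": 0,"ay": 0,"az": 0.2},
  {"claw": 0,"tx": 0.004,"ty": 0.012,"tz": 0,"ax": 0,"ay": 0,"az": 0.2},
])

```text
clock: 20.68
tcp_pos: [0.674, -0.292, 0.2735]
orientation: [3.057, 0.713, 0.001]
contact_force: [-0.3, 0.3, -0.0]
grip_width: 0.0851
gripper_force: 0.0
```

arm_command([
  {"claw": 0,"tx": 0,"ty": 0,"tz": 0.01,"ax": 0,"ay": 0,"az": 0},
  {"claw": 0,"tx": 0,"ty": 0,"tz": 0.01,"ax": 0,"ay": 0,"az": 0},
  {"claw": 0,"tx": 0,"ty": 0,"tz": 0.01,"ax": 0,"ay": 0,"az": 0},
  {"claw": 0,"tx": 0,"ty": 0,"tz": 0.005,"ax": 0,"ay": 0,"az": 0},
  {"claw": 0,"tx": 0,"ty": 0,"tz": 0,"ax": 0,"ay": 0,"az": 0},
  {"claw": 0,"tx": 0,"ty": 0,"tz": 0,"ax": 0,"ay": 0,"az": 0},
  {"claw": 0,"tx": 0,"ty": 0,"tz": 0,"ax": 0,"ay": 0,"az": 0},
  {"claw": 0,"tx": 0,"ty": 0,"tz": 0,"ax": 0,"ay": 0,"az": 0},
  {"claw": 0,"tx": 0,"ty": 0,"tz": 0,"ax": 0,"ay": 0,"az": 0},
  {"claw": 0,"tx": 0,"ty": 0,"tz": 0,"ax": 0,"ay": 0,"az": 0},
])

```text
clock: 21.52
tcp_pos: [0.6725, -0.2895, 0.2382]
orientation: [3.059, 0.715, 0.001]
contact_force: [0.7, 0.4, 0.4]
grip_width: 0.0853
gripper_force: 0.0
```

```bash
python3 go.py 1 .6726 -.2881 .178 26.3
```

```text
t 21.52 tcp [ 0.6725 -0.2895  0.2382] head 26.31 tot [ 0.7 -1.2 60.2] [ 0. -0.  0.]
row t [ 0.0007 -0.0012  0.0602] a [ 0.03 -0.03  0.01]
```

arm_command([
  {"claw": 0,"tx": 0.0005,"ty": -0.001,"tz": 0.01,"ax": 0,"ay": 0,"az": 0},
  {"claw": 0,"tx": 0,"ty": 0,"tz": 0.016,"ax": 0,"ay": 0,"az": 0},
  {"claw": 0,"tx": 0,"ty": 0,"tz": 0.016,"ax": 0,"ay": 0,"az": 0},
  {"claw": 0,"tx": 0,"ty": 0,"tz": 0.011,"ax": 0,"ay": 0,"az": 0},
  {"claw": 0,"tx": 0,"ty": 0,"tz": 0.005,"ax": 0,"ay": 0,"az": 0},
  {"claw": 0,"tx": 0,"ty": 0,"tz": 0.002,"ax": 0,"ay": 0,"az": 0},
  {"claw": 0,"tx": 0,"ty": 0,"tz": 0,"ax": 0,"ay": 0,"az": 0},
  {"claw": 0.3,"tx": 0,"ty": 0,"tz": 0,"ax": 0,"ay": 0,"az": 0},
  {"claw": 0.5,"tx": 0,"ty": 0,"tz": 0,"ax": 0,"ay": 0,"az": 0},
  {"claw": 0.6,"tx": 0,"ty": 0,"tz": 0,"ax": 0,"ay": 0,"az": 0},
])

```text
clock: 22.35
tcp_pos: [0.6727, -0.2886, 0.1785]
orientation: [3.058, 0.715, 0.002]
contact_force: [-0.6, 1.8, 2.5]
grip_width: 0.0518
gripper_force: 1.5
```

arm_command([
  {"claw": 0.6,"tx": 0,"ty": 0,"tz": 0,"ax": 0,"ay": 0,"az": 0},
  {"claw": 0.6,"tx": 0,"ty": 0,"tz": -0.006,"ax": 0,"ay": 0,"az": 0},
  {"claw": 0.6,"tx": 0,"ty": 0,"tz": -0.016,"ax": 0,"ay": 0,"az": 0},
  {"claw": 0.6,"tx": 0,"ty": 0,"tz": -0.022,"ax": 0,"ay": 0,"az": 0},
  {"claw": 0.6,"tx": 0,"ty": 0,"tz": -0.022,"ax": 0,"ay": 0,"az": 0},
  {"claw": 0.6,"tx": 0,"ty": 0,"tz": -0.018,"ax": 0,"ay": 0,"az": 0},
  {"claw": 0.6,"tx": 0,"ty": 0,"tz": -0.006,"ax": 0,"ay": 0,"az": 0},
  {"claw": 0.6,"tx": 0,"ty": 0,"tz": 0,"ax": 0,"ay": 0,"az": 0},
  {"claw": 0.6,"tx": 0,"ty": 0,"tz": 0,"ax": 0,"ay": 0,"az": 0},
  {"claw": 0.6,"tx": 0,"ty": 0,"tz": 0,"ax": 0,"ay": 0,"az": 0},
])

```text
clock: 23.18
tcp_pos: [0.672, -0.2878, 0.2665]
orientation: [-3.058, -0.715, 0.002]
contact_force: [-0.1, 0.1, -0.0]
grip_width: 0.0493
gripper_force: 42.4
```

```bash
python3 -c "
import numpy as np
a=np.radians(28.7);print(.523+.055*np.cos(a),-.0842+.055*np.sin(a))"; python3 go.py 9 .5712 -.0578 .268 28.7
```

```text
0.5712430390038074 -0.0577877076406246
t 23.18 tcp [ 0.672  -0.2878  0.2665] head 26.32 tot [  11.7 -250.9   -1.1] [-0.1  0.1 -2.4]
row t [ 0.0018 -0.0279 -0.0001] a [-0.01  0.01 -0.26]
```

arm_command([
  {"claw": 0.6,"tx": 0.001,"ty": -0.014,"tz": 0,"ax": 0,"ay": 0,"az": -0.1},
  {"claw": 0.6,"tx": 0.002,"ty": -0.028,"tz": 0,"ax": 0,"ay": 0,"az": -0.3},
  {"claw": 0.6,"tx": 0.002,"ty": -0.028,"tz": 0,"ax": 0,"ay": 0,"az": -0.3},
  {"claw": 0.6,"tx": 0.002,"ty": -0.028,"tz": 0,"ax": 0,"ay": 0,"az": -0.3},
  {"claw": 0.6,"tx": 0.002,"ty": -0.028,"tz": 0,"ax": 0,"ay": 0,"az": -0.3},
  {"claw": 0.6,"tx": 0.002,"ty": -0.028,"tz": 0,"ax": 0,"ay": 0,"az": -0.3},
  {"claw": 0.6,"tx": 0.002,"ty": -0.028,"tz": 0,"ax": 0,"ay": 0,"az": -0.3},
  {"claw": 0.6,"tx": 0.002,"ty": -0.028,"tz": 0,"ax": 0,"ay": 0,"az": -0.3},
  {"claw": 0.6,"tx": 0.001,"ty": -0.028,"tz": 0,"ax": 0,"ay": 0,"az": -0.2},
  {"claw": 0.6,"tx": 0,"ty": -0.013,"tz": 0,"ax": 0,"ay": 0,"az": 0},
])

```text
clock: 24.02
tcp_pos: [0.5691, -0.0544, 0.266]
orientation: [-3.039, -0.784, 0.006]
contact_force: [-0.4, -0.1, -1.0]
grip_width: 0.0493
gripper_force: 42.4
```

arm_command([
  {"claw": 0.6,"tx": 0,"ty": 0,"tz": 0,"ax": 0,"ay": 0,"az": 0},
  {"claw": 0.6,"tx": 0,"ty": 0,"tz": 0.005,"ax": 0,"ay": 0,"az": 0},
  {"claw": 0.6,"tx": 0,"ty": 0,"tz": 0.006,"ax": 0,"ay": 0,"az": 0},
  {"claw": 0.6,"tx": 0,"ty": 0,"tz": 0.003,"ax": 0,"ay": 0,"az": 0},
  {"claw": 0.6,"tx": 0,"ty": 0,"tz": 0,"ax": 0,"ay": 0,"az": 0},
  {"claw": 0.6,"tx": 0,"ty": 0,"tz": 0,"ax": 0,"ay": 0,"az": 0},
  {"claw": 0.6,"tx": 0,"ty": 0,"tz": 0,"ax": 0,"ay": 0,"az": 0},
  {"claw": 0.6,"tx": 0,"ty": 0,"tz": 0,"ax": 0,"ay": 0,"az": 0},
  {"claw": 0.6,"tx": 0,"ty": 0,"tz": 0,"ax": 0,"ay": 0,"az": 0},
  {"claw": 0.6,"tx": 0,"ty": 0,"tz": 0,"ax": 0,"ay": 0,"az": 0},
])

```text
clock: 24.85
tcp_pos: [0.5709, -0.0584, 0.2539]
orientation: [-3.043, -0.779, -0.001]
contact_force: [0.5, 0.1, -0.7]
grip_width: 0.0491
gripper_force: 42.4
```

```bash
python3 go.py 1 .5712 -.0578 .238 28.7
```

```text
t 24.85 tcp [ 0.5709 -0.0584  0.2539] head 28.71 tot [ 0.5 -0.4 15.9] [ 0. -0.  0.]
row t [ 0.0005 -0.0004  0.0159] a [ 0.   -0.02  0.01]
```

arm_command([
  {"claw": 0.6,"tx": 0.0005,"ty": -0.0005,"tz": 0,"ax": 0,"ay": 0,"az": 0},
  {"claw": 0.6,"tx": 0,"ty": 0,"tz": 0.003,"ax": 0,"ay": 0,"az": 0},
  {"claw": 0.6,"tx": 0,"ty": 0,"tz": 0.003,"ax": 0,"ay": 0,"az": 0},
  {"claw": 0.6,"tx": 0,"ty": 0,"tz": 0.003,"ax": 0,"ay": 0,"az": 0},
  {"claw": 0.6,"tx": 0,"ty": 0,"tz": 0.003,"ax": 0,"ay": 0,"az": 0},
  {"claw": 0.6,"tx": 0,"ty": 0,"tz": 0.002,"ax": 0,"ay": 0,"az": 0},
  {"claw": 0.6,"tx": 0,"ty": 0,"tz": 0.002,"ax": 0,"ay": 0,"az": 0},
  {"claw": 0.6,"tx": 0,"ty": 0,"tz": 0,"ax": 0,"ay": 0,"az": 0},
  {"claw": 0.6,"tx": 0,"ty": 0,"tz": 0,"ax": 0,"ay": 0,"az": 0},
  {"claw": 0.6,"tx": 0,"ty": 0,"tz": 0,"ax": 0,"ay": 0,"az": 0},
])

```text
clock: 25.68
tcp_pos: [0.5711, -0.0577, 0.2378]
orientation: [3.043, 0.779, 0.0]
contact_force: [1.0, -0.1, -0.5]
grip_width: 0.0496
gripper_force: 42.4
```

```bash
python3 go.py 1 .5712 -.0578 .2085 28.7;python3 -c "
from h import *
o=r.get_obs();T=R.from_rotvec(o['orientation']);print('F tool',np.round(T.inv().apply(o['contact_force']),1),np.round(T.inv().apply(o['moment']),2))"
```

```text
t 25.68 tcp [ 0.5711 -0.0577  0.2378] head 28.71 tot [ 0.   0.1 29.3] [ 0. -0.  0.]
row t [0.     0.0001 0.0293] a [ 0.01 -0.01  0.01]
F tool [0.8 0.5 0.5] [-0.07 -0.03  0.05]
```

Free entry; lower to seat.

arm_command([
  {"claw": 0.6,"tx": 0,"ty": 0,"tz": 0.002,"ax": 0,"ay": 0,"az": 0},
  {"claw": 0.6,"tx": 0,"ty": 0,"tz": 0.003,"ax": 0,"ay": 0,"az": 0},
  {"claw": 0.6,"tx": 0,"ty": 0,"tz": 0.004,"ax": 0,"ay": 0,"az": 0},
  {"claw": 0.6,"tx": 0,"ty": 0,"tz": 0.005,"ax": 0,"ay": 0,"az": 0},
  {"claw": 0.6,"tx": 0,"ty": 0,"tz": 0.005,"ax": 0,"ay": 0,"az": 0},
  {"claw": 0.6,"tx": 0,"ty": 0,"tz": 0.004,"ax": 0,"ay": 0,"az": 0},
  {"claw": 0.6,"tx": 0,"ty": 0,"tz": 0.003,"ax": 0,"ay": 0,"az": 0},
  {"claw": 0.6,"tx": 0,"ty": 0,"tz": 0.001,"ax": 0,"ay": 0,"az": 0},
  {"claw": 0.6,"tx": 0,"ty": 0,"tz": 0,"ax": 0,"ay": 0,"az": 0},
  {"claw": 0.6,"tx": 0,"ty": 0,"tz": 0,"ax": 0,"ay": 0,"az": 0},
])

```text
clock: 26.52
tcp_pos: [0.5711, -0.0577, 0.2107]
orientation: [3.043, 0.779, 0.0]
contact_force: [-0.3, -0.3, 0.1]
grip_width: 0.0491
gripper_force: 42.4
```

```bash
python3 go.py 1 .5712 -.0578 .2085 28.7
```

```text
t 26.52 tcp [ 0.5711 -0.0577  0.2107] head 28.71 tot [0.  0.1 2.2] [ 0. -0.  0.]
row t [0.     0.0001 0.0022] a [ 0.   -0.    0.01]
```

arm_command([
  {"claw": 0.6,"tx": 0,"ty": 0,"tz": 0.0015,"ax": 0,"ay": 0,"az": 0},
  {"claw": 0.6,"tx": 0,"ty": 0,"tz": 0.0015,"ax": 0,"ay": 0,"az": 0},
  {"claw": 0.6,"tx": 0,"ty": 0,"tz": 0,"ax": 0,"ay": 0,"az": 0},
  {"claw": 0.3,"tx": 0,"ty": 0,"tz": 0,"ax": 0,"ay": 0,"az": 0},
  {"claw": 0.1,"tx": 0,"ty": 0,"tz": 0,"ax": 0,"ay": 0,"az": 0},
  {"claw": 0,"tx": 0,"ty": 0,"tz": 0,"ax": 0,"ay": 0,"az": 0},
  {"claw": 0,"tx": 0,"ty": 0,"tz": 0,"ax": 0,"ay": 0,"az": 0},
  {"claw": 0,"tx": 0,"ty": 0,"tz": -0.01,"ax": 0,"ay": 0,"az": 0},
  {"claw": 0,"tx": 0,"ty": 0,"tz": -0.025,"ax": 0,"ay": 0,"az": 0},
  {"claw": 0,"tx": 0,"ty": 0,"tz": -0.03,"ax": 0,"ay": 0,"az": 0},
])

```text
clock: 27.35
tcp_pos: [0.5702, -0.0575, 0.2725]
orientation: [-3.043, -0.779, 0.006]
contact_force: [0.3, 1.1, 0.5]
grip_width: 0.0855
gripper_force: 0.0
```

```bash
python3 go.py 5 .6003 -.1977 .273 31.2
```

```text
t 27.35 tcp [ 0.5702 -0.0575  0.2725] head 28.7 tot [-41.  137.4  -0.5] [-0.1  0.2 -2.5]
row t [-0.0087  0.0273 -0.0001] a [-0.02  0.04 -0.5 ]
```

arm_command([
  {"claw": 0,"tx": -0.005,"ty": 0.014,"tz": 0,"ax": 0,"ay": 0,"az": -0.2},
  {"claw": 0,"tx": -0.009,"ty": 0.027,"tz": 0,"ax": 0,"ay": 0,"az": -0.5},
  {"claw": 0,"tx": -0.009,"ty": 0.027,"tz": 0,"ax": 0,"ay": 0,"az": -0.5},
  {"claw": 0,"tx": -0.009,"ty": 0.027,"tz": 0,"ax": 0,"ay": 0,"az": -0.5},
  {"claw": 0,"tx": -0.009,"ty": 0.027,"tz": 0,"ax": 0,"ay": 0,"az": -0.5},
  {"claw": 0,"tx": -0.003,"ty": 0.014,"tz": 0,"ax": 0,"ay": 0,"az": -0.3},
  {"claw": 0,"tx": 0,"ty": 0,"tz": 0.01,"ax": 0,"ay": 0,"az": 0},
  {"claw": 0,"tx": 0,"ty": 0,"tz": 0.01,"ax": 0,"ay": 0,"az": 0},
  {"claw": 0,"tx": 0,"ty": 0,"tz": 0,"ax": 0,"ay": 0,"az": 0},
  {"claw": 0,"tx": 0,"ty": 0,"tz": 0,"ax": 0,"ay": 0,"az": 0},
])

```text
clock: 28.18
tcp_pos: [0.5998, -0.1955, 0.2514]
orientation: [-3.023, -0.848, 0.003]
contact_force: [-0.2, 0.2, 0.0]
grip_width: 0.0854
gripper_force: 0.0
```

```bash
python3 go.py 1 .6003 -.1977 .175 31.2
python3 - <<'E'
from h import *
t=lambda u,v:((u+.5)/3.75-.5+135,(v+.5)/3.75-.5+110); s=lambda u,v:((u+.5)/3.75-.5+185,(v+.5)/3.75-.5+105)
for c,f,L in(("top",t,[(247,100),(308,63),(415,240),(349,275)]),("scene",s,[(398,152),(441,183),(320,283),(271,255)])):
    print(np.mean([atz(c,*f(*q),.012) for q in L],0))
E
```

```text
t 28.18 tcp [ 0.5998 -0.1955  0.2514] head 31.33 tot [-0.6  2.3 76.4] [-0.2  0.1  0.1]
row t [-0.0006  0.0023  0.0764] a [-0.16  0.08  0.13]
[ 0.59921938 -0.19916202  0.012     ]
[ 0.60214147 -0.20061992  0.012     ]
```

arm_command([
  {"claw": 0,"tx": 0,"ty": 0.002,"tz": 0.01,"ax": 0,"ay": 0,"az": 0},
  {"claw": 0,"tx": 0,"ty": 0,"tz": 0.018,"ax": 0,"ay": 0,"az": 0},
  {"claw": 0,"tx": 0,"ty": 0,"tz": 0.02,"ax": 0,"ay": 0,"az": 0},
  {"claw": 0,"tx": 0,"ty": 0,"tz": 0.016,"ax": 0,"ay": 0,"az": 0},
  {"claw": 0,"tx": 0,"ty": 0,"tz": 0.008,"ax": 0,"ay": 0,"az": 0},
  {"claw": 0,"tx": 0,"ty": 0,"tz": 0.004,"ax": 0,"ay": 0,"az": 0},
  {"claw": 0,"tx": 0,"ty": 0,"tz": 0,"ax": 0,"ay": 0,"az": 0},
  {"claw": 0,"tx": 0,"ty": 0,"tz": 0,"ax": 0,"ay": 0,"az": 0},
  {"claw": 0.3,"tx": 0,"ty": 0,"tz": 0,"ax": 0,"ay": 0,"az": 0},
  {"claw": 0.5,"tx": 0,"ty": 0,"tz": 0,"ax": 0,"ay": 0,"az": 0},
], squeeze=40)

```text
clock: 29.02
tcp_pos: [0.6016, -0.1994, 0.1776]
orientation: [3.025, 0.845, 0.002]
contact_force: [0.7, -0.0, -0.9]
grip_width: 0.0637
gripper_force: 0.0
```

arm_command([
  {"claw": 0.6,"tx": 0,"ty": 0,"tz": 0,"ax": 0,"ay": 0,"az": 0},
  {"claw": 0.6,"tx": 0,"ty": 0,"tz": 0,"ax": 0,"ay": 0,"az": 0},
  {"claw": 0.6,"tx": 0,"ty": 0,"tz": -0.006,"ax": 0,"ay": 0,"az": 0},
  {"claw": 0.6,"tx": 0,"ty": 0,"tz": -0.018,"ax": 0,"ay": 0,"az": 0},
  {"claw": 0.6,"tx": 0,"ty": 0,"tz": -0.024,"ax": 0,"ay": 0,"az": 0},
  {"claw": 0.6,"tx": 0,"ty": 0,"tz": -0.024,"ax": 0,"ay": 0,"az": 0},
  {"claw": 0.6,"tx": 0,"ty": 0,"tz": -0.018,"ax": 0,"ay": 0,"az": 0},
  {"claw": 0.6,"tx": 0,"ty": 0,"tz": 0,"ax": 0,"ay": 0,"az": 0},
  {"claw": 0.6,"tx": 0,"ty": 0,"tz": 0,"ax": 0,"ay": 0,"az": 0},
  {"claw": 0.6,"tx": 0,"ty": 0,"tz": 0,"ax": 0,"ay": 0,"az": 0},
])

```text
clock: 29.85
tcp_pos: [0.6009, -0.1988, 0.2662]
orientation: [-3.025, -0.845, 0.001]
contact_force: [-0.1, 0.2, -1.0]
grip_width: 0.0485
gripper_force: 41.6
```

```bash
python3 go.py 6 .523 -.0842 .265 28.7;  python3 - <<'E'
from h import *
save("top","top6"); im=save("scene","scene6")
a=cv2.imread("pics/top6.png")[115:235,130:230];b=im[85:205,200:310]
cv2.imwrite("pics/c6.png",cv2.resize(np.hstack([a,b]),None,fx=3.8,fy=3.8,interpolation=cv2.INTER_CUBIC))
E
```

```text
t 29.85 tcp [ 0.6009 -0.1988  0.2662] head 31.23 tot [  -7.2 -138.4    1.3] [-0.1  0.   2.5]
row t [-0.0016 -0.023   0.0002] a [-0.01  0.    0.42]
```

View pics/c6.png

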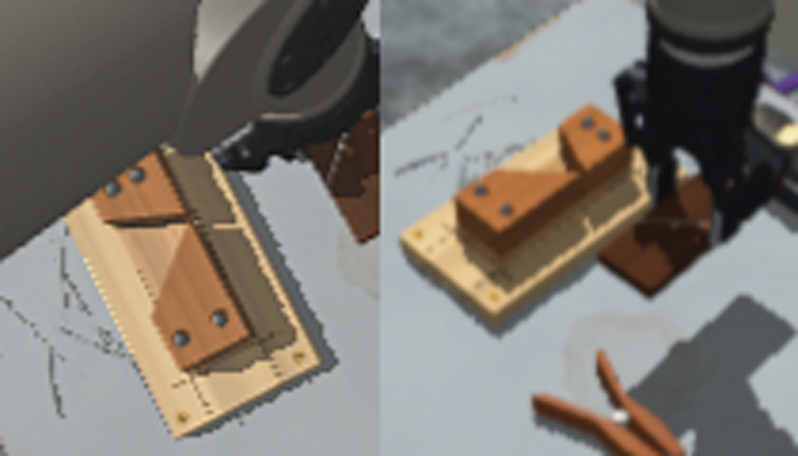

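arm_command([
  {"claw": 0.6,"tx": -0.001,"ty": -0.01,"tz": 0,"ax": 0,"ay": 0,"az": 0.2},
  {"claw": 0.6,"tx": -0.0015,"ty": -0.023,"tz": 0,"ax": 0,"ay": 0,"az": 0.4},
  {"claw": 0.6,"tx": -0.0015,"ty": -0.023,"tz": 0,"ax": 0,"ay": 0,"az": 0.4},
  {"claw": 0.6,"tx": -0.0015,"ty": -0.023,"tz": 0,"ax": 0,"ay": 0,"az": 0.4},
  {"claw": 0.6,"tx": -0.0015,"ty": -0.023,"tz": 0,"ax": 0,"ay": 0,"az": 0.4},
  {"claw": 0.6,"tx": -0.0015,"ty": -0.023,"tz": 0,"ax": 0,"ay": 0,"az": 0.4},
  {"claw": 0.6,"tx": -0.001,"ty": -0.013,"tz": 0,"ax": 0,"ay": 0,"az": 0.3},
  {"claw": 0.6,"tx": 0,"ty": 0,"tz": 0,"ax": 0,"ay": 0,"az": 0},
  {"claw": 0.6,"tx": 0,"ty": 0,"tz": 0,"ax": 0,"ay": 0,"az": 0},
  {"claw": 0.6,"tx": 0,"ty": 0,"tz": 0,"ax": 0,"ay": 0,"az": 0},
])

```text
clock: 30.78
tcp_pos: [0.5238, -0.0851, 0.2667]
orientation: [3.043, 0.779, 0.0]
contact_force: [0.4, -0.3, -0.3]
grip_width: 0.0485
gripper_force: 41.6
```

arm_command([
  {"claw": 0.6,"tx": 0,"ty": 0,"tz": 0.004,"ax": 0,"ay": 0,"az": 0},
  {"claw": 0.6,"tx": 0,"ty": 0,"tz": 0.006,"ax": 0,"ay": 0,"az": 0},
  {"claw": 0.6,"tx": 0,"ty": 0,"tz": 0.004,"ax": 0,"ay": 0,"az": 0},
  {"claw": 0.6,"tx": 0,"ty": 0,"tz": 0,"ax": 0,"ay": 0,"az": 0},
  {"claw": 0.6,"tx": 0,"ty": 0,"tz": 0,"ax": 0,"ay": 0,"az": 0},
  {"claw": 0.6,"tx": 0,"ty": 0,"tz": 0,"ax": 0,"ay": 0,"az": 0},
  {"claw": 0.6,"tx": 0,"ty": 0,"tz": 0,"ax": 0,"ay": 0,"az": 0},
  {"claw": 0.6,"tx": 0,"ty": 0,"tz": 0,"ax": 0,"ay": 0,"az": 0},
  {"claw": 0.6,"tx": 0,"ty": 0,"tz": 0,"ax": 0,"ay": 0,"az": 0},
  {"claw": 0.6,"tx": 0,"ty": 0,"tz": 0,"ax": 0,"ay": 0,"az": 0},
])

```text
clock: 31.62
tcp_pos: [0.5237, -0.0847, 0.2528]
orientation: [-3.043, -0.779, -0.0]
contact_force: [0.6, -0.1, -1.3]
grip_width: 0.0486
gripper_force: 41.6
```

```bash
python3 go.py 1 .523 -.0842 .239 28.7
```

```text
t 31.62 tcp [ 0.5237 -0.0847  0.2528] head 28.72 tot [-0.4 -0.7 13.8] [ 0. -0.  0.]
row t [-0.0004 -0.0007  0.0138] a [ 0.   -0.01  0.02]
```

arm_command([
  {"claw": 0.6,"tx": 0,"ty": -0.0005,"tz": 0.001,"ax": 0,"ay": 0,"az": 0},
  {"claw": 0.6,"tx": 0,"ty": 0,"tz": 0.003,"ax": 0,"ay": 0,"az": 0},
  {"claw": 0.6,"tx": 0,"ty": 0,"tz": 0.003,"ax": 0,"ay": 0,"az": 0},
  {"claw": 0.6,"tx": 0,"ty": 0,"tz": 0.002,"ax": 0,"ay": 0,"az": 0},
  {"claw": 0.6,"tx": 0,"ty": 0,"tz": 0.002,"ax": 0,"ay": 0,"az": 0},
  {"claw": 0.6,"tx": 0,"ty": 0,"tz": 0.001,"ax": 0,"ay": 0,"az": 0},
  {"claw": 0.6,"tx": 0,"ty": 0,"tz": 0.001,"ax": 0,"ay": 0,"az": 0},
  {"claw": 0.6,"tx": 0,"ty": 0,"tz": 0,"ax": 0,"ay": 0,"az": 0},
  {"claw": 0.6,"tx": 0,"ty": 0,"tz": 0,"ax": 0,"ay": 0,"az": 0},
  {"claw": 0.6,"tx": 0,"ty": 0,"tz": 0,"ax": 0,"ay": 0,"az": 0},
])

```text
clock: 32.45
tcp_pos: [0.5234, -0.0843, 0.2398]
orientation: [3.043, 0.779, 0.0]
contact_force: [-0.3, 0.4, -0.8]
grip_width: 0.0485
gripper_force: 41.6
```

```bash
python3 go.py 1 .523 -.0842 .2362 28.7;python3 -c "
from h import *
o=r.get_obs();T=R.from_rotvec(o['orientation']);print('F tool',np.round(T.inv().apply(o['contact_force']),1),np.round(T.inv().apply(o['moment']),2))"
```

```text
t 32.45 tcp [ 0.5234 -0.0843  0.2398] head 28.72 tot [-0.3 -0.3  3.6] [ 0. -0.  0.]
row t [-0.0003 -0.0003  0.0036] a [ 0.   -0.01  0.02]
F tool [-0.1 -0.5  0.8] [0.02 0.01 0.01]
```

Pin tips have entered freely. Lower to seat, without releasing yet.

arm_command([
  {"claw": 0.6,"tx": 0,"ty": 0,"tz": 0.001,"ax": 0,"ay": 0,"az": 0},
  {"claw": 0.6,"tx": 0,"ty": 0,"tz": 0.001,"ax": 0,"ay": 0,"az": 0},
  {"claw": 0.6,"tx": 0,"ty": 0,"tz": 0.001,"ax": 0,"ay": 0,"az": 0},
  {"claw": 0.6,"tx": 0,"ty": 0,"tz": 0.001,"ax": 0,"ay": 0,"az": 0},
  {"claw": 0.6,"tx": 0,"ty": 0,"tz": 0.0005,"ax": 0,"ay": 0,"az": 0},
  {"claw": 0.6,"tx": 0,"ty": 0,"tz": 0,"ax": 0,"ay": 0,"az": 0},
  {"claw": 0.6,"tx": 0,"ty": 0,"tz": 0,"ax": 0,"ay": 0,"az": 0},
  {"claw": 0.6,"tx": 0,"ty": 0,"tz": 0,"ax": 0,"ay": 0,"az": 0},
  {"claw": 0.6,"tx": 0,"ty": 0,"tz": 0,"ax": 0,"ay": 0,"az": 0},
  {"claw": 0.6,"tx": 0,"ty": 0,"tz": 0,"ax": 0,"ay": 0,"az": 0},
])

```text
clock: 33.28
tcp_pos: [0.5235, -0.0847, 0.2375]
orientation: [-3.041, -0.778, -0.002]
contact_force: [-9.9, 3.5, 30.4]
grip_width: 0.0484
gripper_force: 44.8
```

```bash
python3 go.py 1 .523 -.0842 .2362 28.7;python3 -c "
from h import *
o=r.get_obs();T=R.from_rotvec(o['orientation']);print('F tool',np.round(T.inv().apply(o['contact_force']),1),np.round(T.inv().apply(o['moment']),2))"
```

```text
t 33.28 tcp [ 0.5235 -0.0847  0.2375] head 28.69 tot [-0.2 -0.7  1.3] [-0.1 -0.1 -0. ]
row t [-0.0002 -0.0007  0.0013] a [-0.11 -0.11 -0.01]
F tool [ -6.9  -7.9 -30.4] [ 1.54 -1.5  -0.05]
```

arm_command([
  {"claw": 0.6,"tx": 0,"ty": 0,"tz": -0.001,"ax": 0,"ay": 0,"az": 0},
  {"claw": 0.6,"tx": 0,"ty": 0,"tz": 0,"ax": 0,"ay": 0,"az": 0},
  {"claw": 0.3,"tx": 0,"ty": 0,"tz": 0,"ax": 0,"ay": 0,"az": 0},
  {"claw": 0.1,"tx": 0,"ty": 0,"tz": 0,"ax": 0,"ay": 0,"az": 0},
  {"claw": 0,"tx": 0,"ty": 0,"tz": 0,"ax": 0,"ay": 0,"az": 0},
  {"claw": 0,"tx": 0,"ty": 0,"tz": 0,"ax": 0,"ay": 0,"az": 0},
  {"claw": 0,"tx": 0,"ty": 0,"tz": -0.01,"ax": 0,"ay": 0,"az": 0},
  {"claw": 0,"tx": 0,"ty": 0,"tz": -0.03,"ax": 0,"ay": 0,"az": 0},
  {"claw": 0,"tx": 0,"ty": 0,"tz": -0.035,"ax": 0,"ay": 0,"az": 0},
  {"claw": 0,"tx": 0,"ty": 0,"tz": -0.03,"ax": 0,"ay": 0,"az": 0},
])

```text
clock: 34.12
tcp_pos: [0.5232, -0.0847, 0.3431]
orientation: [3.043, 0.778, -0.001]
contact_force: [0.5, -0.3, -0.6]
grip_width: 0.0854
gripper_force: 0.0
```

arm_command([
  {"claw": 0,"tx": 0,"ty": -0.02,"tz": -0.02,"ax": 0,"ay": 0,"az": 0},
  {"claw": 0,"tx": 0.02,"ty": -0.035,"tz": 0,"ax": 0,"ay": 0,"az": 0},
  {"claw": 0,"tx": 0.02,"ty": -0.035,"tz": 0,"ax": 0,"ay": 0,"az": 0},
  {"claw": 0,"tx": 0.02,"ty": -0.035,"tz": 0,"ax": 0,"ay": 0,"az": 0},
  {"claw": 0,"tx": 0.02,"ty": -0.035,"tz": 0,"ax": 0,"ay": 0,"az": 0},
  {"claw": 0,"tx": 0.02,"ty": -0.035,"tz": 0,"ax": 0,"ay": 0,"az": 0},
  {"claw": 0,"tx": 0.02,"ty": -0.035,"tz": 0,"ax": 0,"ay": 0,"az": 0},
  {"claw": 0,"tx": 0,"ty": -0.02,"tz": 0,"ax": 0,"ay": 0,"az": 0},
  {"claw": 0,"tx": 0,"ty": 0,"tz": 0,"ax": 0,"ay": 0,"az": 0},
  {"claw": 0,"tx": 0,"ty": 0,"tz": 0,"ax": 0,"ay": 0,"az": 0},
])

```text
clock: 34.95
tcp_pos: [0.508, 0.1938, 0.3614]
orientation: [3.042, 0.783, -0.001]
contact_force: [0.6, -0.9, 0.1]
grip_width: 0.0853
gripper_force: 0.0
```

Run:
```python
from h import *
im=save("top","top7"); s=save("scene","scene7")
a=im[125:245,130:230];b=s[90:190,200:300]; b=cv2.copyMakeBorder(b,0,20,0,0,cv2.BORDER_CONSTANT)
cv2.imwrite("pics/c7.png",cv2.resize(np.hstack([a,b]),None,fx=4,fy=4,interpolation=cv2.INTER_CUBIC))
```

```text
(no output)
```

View pics/c7.png

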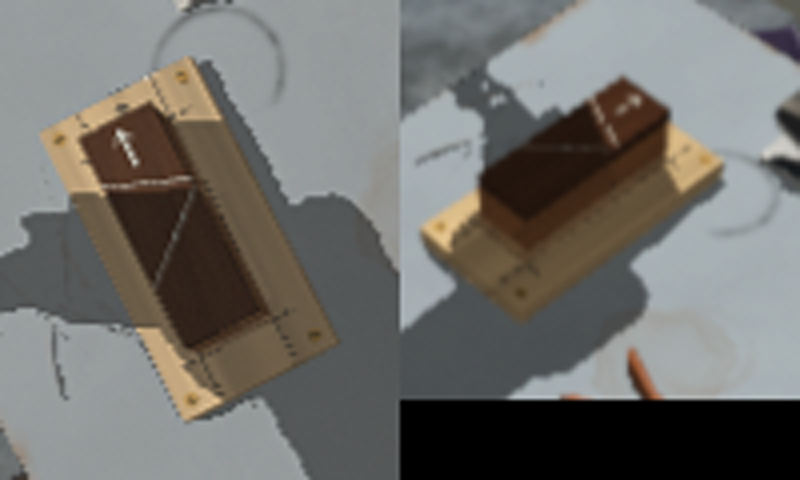

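```bash
python3 go.py 10 .4756 -.1101 .27 28.7
```

```text
t 35.05 tcp [0.5087 0.1913 0.3616] head 28.62 tot [-173.4  248.7   91.7] [ 0.  -0.  -0.1]
row t [-0.0174  0.0249  0.0092] a [ 0.   -0.   -0.01]
```

arm_command([
  {"claw": 1,"tx": -0.01,"ty": 0.015,"tz": 0.003,"ax": 0,"ay": 0,"az": 0},
  {"claw": 1,"tx": -0.02,"ty": 0.03,"tz": 0.01,"ax": 0,"ay": 0,"az": 0},
  {"claw": 1,"tx": -0.02,"ty": 0.03,"tz": 0.01,"ax": 0,"ay": 0,"az": 0},
  {"claw": 1,"tx": -0.02,"ty": 0.03,"tz": 0.01,"ax": 0,"ay": 0,"az": 0},
  {"claw": 1,"tx": -0.023,"ty": 0.03,"tz": 0.01,"ax": 0,"ay": 0,"az": 0},
  {"claw": 1,"tx": -0.02,"ty": 0.03,"tz": 0.01,"ax": 0,"ay": 0,"az": 0},
  {"claw": 1,"tx": -0.02,"ty": 0.03,"tz": 0.01,"ax": 0,"ay": 0,"az": 0},
  {"claw": 1,"tx": -0.02,"ty": 0.03,"tz": 0.01,"ax": 0,"ay": 0,"az": 0},
  {"claw": 1,"tx": -0.015,"ty": 0.017,"tz": 0.01,"ax": 0,"ay": 0,"az": 0},
  {"claw": 1,"tx": -0.005,"ty": 0.007,"tz": 0.005,"ax": 0,"ay": 0,"az": 0},
])

```text
clock: 35.88
tcp_pos: [0.4742, -0.1147, 0.273]
orientation: [3.045, 0.765, -0.002]
contact_force: [-0.4, -0.2, -0.3]
grip_width: 0.0004
gripper_force: 0.0
```

arm_command([
  {"claw": 1,"tx": 0,"ty": 0,"tz": 0.01,"ax": 0,"ay": 0,"az": 0},
  {"claw": 1,"tx": 0,"ty": 0,"tz": 0.01,"ax": 0,"ay": 0,"az": 0},
  {"claw": 1,"tx": 0,"ty": 0,"tz": 0,"ax": 0,"ay": 0,"az": 0},
  {"claw": 1,"tx": 0,"ty": 0,"tz": 0.002,"ax": 0,"ay": 0,"az": 0},
  {"claw": 1,"tx": 0,"ty": 0,"tz": 0.001,"ax": 0,"ay": 0,"az": 0},
  {"claw": 1,"tx": 0,"ty": 0,"tz": 0.001,"ax": 0,"ay": 0,"az": 0},
  {"claw": 1,"tx": 0,"ty": 0,"tz": 0.0005,"ax": 0,"ay": 0,"az": 0},
  {"claw": 1,"tx": 0,"ty": 0,"tz": 0,"ax": 0,"ay": 0,"az": 0},
  {"claw": 1,"tx": 0,"ty": 0,"tz": 0,"ax": 0,"ay": 0,"az": 0},
  {"claw": 1,"tx": 0,"ty": 0,"tz": 0,"ax": 0,"ay": 0,"az": 0},
])

```text
clock: 36.72
tcp_pos: [0.4765, -0.1087, 0.2489]
orientation: [3.043, 0.779, 0.001]
contact_force: [0.2, 0.6, -0.0]
grip_width: -0.0001
gripper_force: 0.0
```

arm_command([
  {"claw": 1,"tx": 0,"ty": 0,"tz": 0.001,"ax": 0,"ay": 0,"az": 0},
  {"claw": 1,"tx": 0,"ty": 0,"tz": 0.001,"ax": 0,"ay": 0,"az": 0},
  {"claw": 1,"tx": 0,"ty": 0,"tz": 0.0005,"ax": 0,"ay": 0,"az": 0},
  {"claw": 1,"tx": 0,"ty": 0,"tz": 0.0005,"ax": 0,"ay": 0,"az": 0},
  {"claw": 1,"tx": 0,"ty": 0,"tz": 0,"ax": 0,"ay": 0,"az": 0},
  {"claw": 1,"tx": 0,"ty": 0,"tz": 0,"ax": 0,"ay": 0,"az": 0},
  {"claw": 1,"tx": 0,"ty": 0,"tz": 0,"ax": 0,"ay": 0,"az": 0},
  {"claw": 1,"tx": 0,"ty": 0,"tz": 0,"ax": 0,"ay": 0,"az": 0},
  {"claw": 1,"tx": 0,"ty": 0,"tz": 0,"ax": 0,"ay": 0,"az": 0},
  {"claw": 1,"tx": 0,"ty": 0,"tz": 0,"ax": 0,"ay": 0,"az": 0},
])

```text
clock: 37.55
tcp_pos: [0.4764, -0.1088, 0.2457]
orientation: [-3.043, -0.779, 0.0]
contact_force: [-0.1, -0.0, -0.0]
grip_width: 0.0003
gripper_force: 0.0
```

arm_command([
  {"claw": 1,"tx": 0,"ty": 0,"tz": 0.0005,"ax": 0,"ay": 0,"az": 0},
  {"claw": 1,"tx": 0,"ty": 0,"tz": 0,"ax": 0,"ay": 0,"az": 0},
  {"claw": 1,"tx": 0,"ty": 0,"tz": 0.0005,"ax": 0,"ay": 0,"az": 0},
  {"claw": 1,"tx": 0,"ty": 0,"tz": 0,"ax": 0,"ay": 0,"az": 0},
  {"claw": 1,"tx": 0,"ty": 0,"tz": 0,"ax": 0,"ay": 0,"az": 0},
  {"claw": 1,"tx": 0,"ty": 0,"tz": 0,"ax": 0,"ay": 0,"az": 0},
  {"claw": 1,"tx": 0,"ty": 0,"tz": 0,"ax": 0,"ay": 0,"az": 0},
  {"claw": 1,"tx": 0,"ty": 0,"tz": 0,"ax": 0,"ay": 0,"az": 0},
  {"claw": 1,"tx": 0,"ty": 0,"tz": 0,"ax": 0,"ay": 0,"az": 0},
  {"claw": 1,"tx": 0,"ty": 0,"tz": 0,"ax": 0,"ay": 0,"az": 0},
])

```text
clock: 38.38
tcp_pos: [0.4765, -0.1091, 0.2455]
orientation: [-3.043, -0.778, -0.001]
contact_force: [-4.0, 1.6, 13.3]
grip_width: 0.0002
gripper_force: 6.3
```

arm_command([
  {"claw": 1,"tx": 0,"ty": 0,"tz": -0.005,"ax": 0,"ay": 0,"az": 0},
  {"claw": 1,"tx": 0,"ty": 0,"tz": -0.005,"ax": 0,"ay": 0,"az": 0},
  {"claw": 1,"tx": 0.02,"ty": 0,"tz": 0,"ax": 0,"ay": 0,"az": 0},
  {"claw": 1,"tx": 0.03,"ty": 0,"tz": 0,"ax": 0,"ay": 0,"az": 0},
  {"claw": 1,"tx": 0.03,"ty": 0,"tz": 0,"ax": 0,"ay": 0,"az": 0},
  {"claw": 1,"tx": 0.02,"ty": 0,"tz": 0,"ax": 0,"ay": 0,"az": 0},
  {"claw": 1,"tx": 0.005,"ty": 0,"tz": 0,"ax": 0,"ay": 0,"az": 0},
  {"claw": 1,"tx": 0,"ty": 0,"tz": 0.004,"ax": 0,"ay": 0,"az": 0},
  {"claw": 1,"tx": 0,"ty": 0,"tz": 0.003,"ax": 0,"ay": 0,"az": 0},
  {"claw": 1,"tx": 0,"ty": 0,"tz": 0,"ax": 0,"ay": 0,"az": 0},
])

```text
clock: 39.22
tcp_pos: [0.5669, -0.0594, 0.2469]
orientation: [-3.044, -0.776, 0.004]
contact_force: [-0.7, -0.4, -0.0]
grip_width: 0.0002
gripper_force: 0.0
```

arm_command([
  {"claw": 1,"tx": 0,"ty": 0,"tz": 0.001,"ax": 0,"ay": 0,"az": 0},
  {"claw": 1,"tx": 0,"ty": 0,"tz": 0.001,"ax": 0,"ay": 0,"az": 0},
  {"claw": 1,"tx": 0,"ty": 0,"tz": 0.0005,"ax": 0,"ay": 0,"az": 0},
  {"claw": 1,"tx": 0,"ty": 0,"tz": 0.0005,"ax": 0,"ay": 0,"az": 0},
  {"claw": 1,"tx": 0,"ty": 0,"tz": 0,"ax": 0,"ay": 0,"az": 0},
  {"claw": 1,"tx": 0,"ty": 0,"tz": 0,"ax": 0,"ay": 0,"az": 0},
  {"claw": 1,"tx": 0,"ty": 0,"tz": 0,"ax": 0,"ay": 0,"az": 0},
  {"claw": 1,"tx": 0,"ty": 0,"tz": 0,"ax": 0,"ay": 0,"az": 0},
  {"claw": 1,"tx": 0,"ty": 0,"tz": 0,"ax": 0,"ay": 0,"az": 0},
  {"claw": 1,"tx": 0,"ty": 0,"tz": 0,"ax": 0,"ay": 0,"az": 0},
])

```text
clock: 40.05
tcp_pos: [0.5679, -0.0593, 0.2455]
orientation: [-3.043, -0.777, 0.001]
contact_force: [-4.1, 0.1, 9.3]
grip_width: 0.0002
gripper_force: 4.8
```

Both ends stand at 72 mm, so the stack is fully seated. Retract and hand in.

arm_command([
  {"claw": 1,"tx": 0,"ty": 0,"tz": -0.01,"ax": 0,"ay": 0,"az": 0},
  {"claw": 1,"tx": 0,"ty": 0,"tz": -0.02,"ax": 0,"ay": 0,"az": 0},
  {"claw": 1,"tx": 0,"ty": 0,"tz": -0.02,"ax": 0,"ay": 0,"az": 0},
  {"claw": 1,"tx": 0,"ty": 0,"tz": -0.02,"ax": 0,"ay": 0,"az": 0},
  {"claw": 1,"tx": 0,"ty": 0,"tz": -0.02,"ax": 0,"ay": 0,"az": 0},
  {"claw": 1,"tx": 0,"ty": 0,"tz": -0.01,"ax": 0,"ay": 0,"az": 0},
  {"claw": 1,"tx": 0,"ty": 0,"tz": 0,"ax": 0,"ay": 0,"az": 0},
  {"claw": 1,"tx": 0,"ty": 0,"tz": 0,"ax": 0,"ay": 0,"az": 0},
  {"claw": 1,"tx": 0,"ty": 0,"tz": 0,"ax": 0,"ay": 0,"az": 0},
  {"claw": 1,"tx": 0,"ty": 0,"tz": 0,"ax": 0,"ay": 0,"az": 0},
])

```text
clock: 40.88
tcp_pos: [0.5681, -0.0582, 0.3435]
orientation: [-3.043, -0.779, 0.003]
contact_force: [0.2, 0.0, -0.6]
grip_width: -0.0
gripper_force: 0.0
```

```bash
python3 -c "
from bench import r
print(r.hand_in())"
```

```text
the job is handed in; nothing more can be done
None
```

The plane body is stacked on the pins in the order asked, and the job was handed in at about 41 s of the 99 s; light probing found the top at 72 mm at both heel and toe (fully seated), and the hand-in gave no verdict.

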